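# Turn the spotting tile wells-up on the work board

## Robot

A 6-joint arm with a two-finger parallel gripper is mounted at the origin on a cart in front of the work surface, level with it; the furniture and walls round the work are solid. World frame = base frame: x ahead of the robot, y to its left, z up, the work surface at z = 0. Lengths are in m, angles in rad, forces in N, time in s.
With the tool pointing down it reaches from about 0.35 to 0.875 m from the base axis. Payload 4.2 kg.
Tool frame: the origin (TCP) lies midway between the tips of the shut fingers; the grasp point (between the pads) lies grip_point_offset behind it (grip_point_offset is the distance from the TCP to the grasp point, in m); z points along the fingers, y is the direction in which the jaws open and shut (so a half turn about z gives the same grasp; the last joint's range is limited). The gripper opens to 85 mm and grips with 20 to 120 N. Pads are 22 mm wide; open, the fingers measure 114 mm over their backs; the gripper's body (76 mm by 85 mm) begins 54 mm behind the grasp point. The pads swing forward as they close: fully open they stand 13 mm farther back than shut.
Start: joints at [-0.911, 0.385, 0.008, 0, -1.194, -0.259], TCP at [0.244, -0.575, 0.231] pointing down, gripper open.
Joint ranges: [-3.14, 3.14], [-1.21, 2.06], [-1.07, 1.41], [-3.16, 2.05], [-2.99, -0.16], [-3.1, 3.1]. Speed limits (rad/s): [2.79, 2.79, 3.14, 3.14, 3.14, 3.14].

## Interface

Orientations are given as a 3x3 rotation matrix whose columns are the frame's x, y, z axes.
In Python, from station import read_state, read_camera, sign_off, grip_point_offset gives the robot as it stands.
- The arm moves only by the tool play_rows, never from a script. Its argument "targets" is a list of rows, each a list of 5 numbers: the opening, from 0 (shut) to 1 (fully open), then the shift along the tool's x, y, z in units of 40 mm (1.0 is 40 mm), then the turn about the tool's z in degrees. In form: [[fingers, dx, dy, dz, roll], ...]. A call has 1 to 8 rows; each row shifts and turns the commanded pose from where the row before left it, along the tool's axes as they then stand; what a row does not reach is not made up. A row lasts 1/10 s, in which the tool goes at most 50 mm and 8.59 degrees, less where a joint would pass 70% of its speed; a pose out of reach is approached as far as the arm can. A call is refused whole if a number of a shift passes 1 or a number of a turn 8.59, either way. A call with a gripper value outside its range is refused whole. The fingers move at their own pace and stop on an object; "force" is the grip in N (left out, the last holds). Time passes only in rows, so rows that do not move let the fingers close. It gives the time, the measured TCP pose, the force and the opening at its end, in the units of the state.
- read_state(): the state, without advancing time (a new reading comes with each control period).
- read_camera(name): name is "scene" or "top" or "wrist"; returns a dict with "color" (384x512x3 uint8, blue, green, red), "fov_y" (degrees; the focal length in pixels is half the picture's height over the tangent of half this angle, whatever the lens; pixels are square), "cx", "cy" (the principal point, pixels), "k1" (the pictures are not rectified: a ray, as slopes to the right and down, at radius r is drawn at 1 + k1 r^2 times it, then the intrinsics apply), "pose" (4x4, takes a point from camera to world coordinates). Camera axes: x right, y up, looking along -z (the intrinsics and any distortion apply to the point x, -y, -z); pixel columns grow to the right and rows downward; lengths in m; the calibration is good to about 2 mm. A picture is of the moment at which its call begins. There is no depth.
- sign_off(): hands the job in, once; it reports no verdict.
The state is a dict: "time_s": time; "joint_pos": joint angles; "dq": joint speeds; "effort": joint torques, N m; "tool_pos": TCP position; "orientation": TCP orientation; "wrist_force": force on the tool from outside, world axes, zero at the start; "ft_torque": the same for the moment, N m; "opening": finger opening in m.
Only numpy, scipy, OpenCV 4.12 (cv2) and the standard library are available. Lean on these libraries where they do the work, as an engineer would, in place of code of your own. Each camera call takes 0.05 s, during which the arm holds its last target.

## Task

The white spotting tile lies wells-down in front of the low raised board. Using only the fingertips, never pinching or lifting it clear, push it until its long edge butts flat against the board's front edge, then tip it up against that edge so that it flips over onto the board with its wells upward. Finally push it along the board until it sits square against the back rail, wholly on the board, and leave the bottles, the weight and the jar where they stand.

Things in the scene. Friction and masses are not known exactly. Their poses are not given: they have to be found in the camera images.
- tile_center (a point): Centre of the spotting tile: a white ceramic slab 60 mm (its x) by 92 mm (its y) by 10 mm thick, flat on the worktop (z = 0). One face is plain, the other, down at the start, has twelve shallow round wells. Axes: z points out of the plain face (up at the start, down once turned), x across the tile, roughly towards the board at the start.
- tile_edge (a point): Middle of the tile's long side face that faces the board at the start, 30 mm from tile_center along the tile's x. It must butt against the board's front and stay low while the tile tips up. Same axes as tile_center.
- board: Low work board with a cork top, fixed to the worktop. Origin: middle of its front edge, at worktop height; x points level from the front edge to the back rail, y along the front edge, z up. Front: an upright face 12 mm high, 160 mm wide. The level deck, 12 mm above the worktop, runs 95 mm back to a full-width rail 10 mm thick that stands 12 mm above the deck.
- small_bottle: Bystander: small dropper bottle, 27 mm across, 70 mm tall, standing loose to the left of the board's front edge; origin at the centre of its underside. Leave it alone.
- big_bottle: Bystander: larger dropper bottle, 50 mm across, 119 mm tall, standing loose to the left of the board; origin at the centre of its underside. Leave it alone.
- check_weight: Bystander: cylindrical brass-coloured check weight with a knob, 29 mm across, 34 mm tall, standing loose to the right of the board's front edge; origin at the centre of its underside. Leave it alone.
- cream_jar: Bystander: low cream jar with a black lid, 44 mm across, 35 mm tall, standing loose to the right of the board; origin at the centre of its underside. Leave it alone.
- tile: The same tile, about 0.11 kg; origin in the middle of its well face. Pressed against the board's front with 6 to 8 N, a fingertip's friction on its long near side lifts that side as the fingertip rises, the far edge staying down. Just past upright it falls over onto the deck and then overhangs the front by about 12 mm.
There are look-alikes about, which are no part of the job. Of the things that look like the tile, take the one that is farthest to the robot's right at the start.

How it is judged:
On the way, in this order (a step that is already met when the one before it is completed fails the run):
1. the tile lies flat on the worktop with its long edge against the board's front edge (x of tile_edge in the frame of board between -0.004 and 0.004 m and z of tile_edge in the frame of board below 0.009 m and angle between tile_center's own z axis and vertical below 0.12 rad and angle between the x axis of tile_center and the x axis of board, either way round below 0.1 rad), for 0.1 s.
2. the tile is tipped up steeply, that edge still down at the foot of the board's front edge (angle between tile_center's own z axis and vertical between 0.9 and 1.7 rad and z of tile_edge in the frame of board below 0.02 m and x of tile_edge in the frame of board between -0.02 and 0.01 m), for 0.1 s.
3. the tile lies flat on the board, wells up (angle between tile_center's own z axis and vertical above 3 rad and z of tile_center in the frame of board between 0.013 and 0.021 m and x of tile_center in the frame of board above 0 m), for 0.2 s.
At the end, for the whole second after the job is handed in: The tile lies at rest wells up, flat on the deck (0.14 rad), centre at most 5 mm short of touching the back rail, square to it within 0.09 rad and within 35 mm of the board's middle line; bystanders upright within 15 mm of where they were (angle between tile_center's own z axis and vertical above 3 rad and z of tile_center in the frame of board between 0.013 and 0.021 m and x of tile_center in the frame of board between 0.06 and 0.07 m and y of tile_center in the frame of board between -0.035 and 0.035 m and angle between the x axis of tile_center and the x axis of board, either way round below 0.09 rad and linear speed of tile below 0.01 m/s and distance of each of small_bottle, big_bottle, check_weight, cream_jar from where it was at the start of the episode below 0.015 m and angle between each of small_bottle, big_bottle, check_weight, cream_jar's own z axis and vertical below 0.1 rad).
It fails at once if the tile is lifted clear instead of tipped on its edge (height (world z) of tile_center above 0.055 m or (angle between tile_center's own z axis and vertical below 1.3 rad and height (world z) of tile_edge above 0.03 m) or (angle between tile_center's own z axis and vertical above 2.8 rad and height (world z) of tile_center above 0.04 m)).
It fails at once if a bystander is shoved or knocked over (distance of any of small_bottle, big_bottle, check_weight, cream_jar from where it was at the start of the episode above 0.02 m or angle between any of small_bottle, big_bottle, check_weight, cream_jar's own z axis and vertical above 0.4 rad).
It also fails if it takes over 64 s, if anything falls off the work surface, if the arm or the gripper's body presses on something with over 40 N, if the wrist force passes 120 N, or if a joint passes its speed limit or range.

## Working session

There is one attempt and no reset: what is moved stays moved. The work goes in short steps, Python scripts to look and compute and a tool call to move; the robot and the scene stay as the last step left them, time stands still between calls to the robot, and variables do not carry over. Pictures are saved under pics/ and viewed, and the job is handed in when it is done.

Besides the shell and the picture viewer there is one more tool, called after ">>>" as name(argument=value, ...), one argument or row to a line, values as JSON. play_rows: Moves the arm, as the interface text tells. Its arguments: {"type":"object","properties":{"targets":{"type":"array","items":{"type":"array","items":{"type":"number"}}},"force":{"type":"number"}},"required":["targets"]}

```bash
ls; mkdir -p pics; python3 - <<'E'
from station import *
import cv2
print(grip_point_offset); s=read_state(); print(s)
for n in ["scene","top","wrist"]:
    c=read_camera(n); cv2.imwrite(f"pics/{n}0.png",c["color"]); print(n,c["fov_y"],c["cx"],c["cy"],c["k1"],c["pose"].tolist() if hasattr(c["pose"],'tolist') else c["pose"])
E
```

```text
pics
0.0187
{'time_s': 0.0, 'joint_pos': array([-9.11375192e-01,  3.85540766e-01,  6.60129075e-03, -5.02712883e-04,
       -1.19398325e+00, -2.58579949e-01]), 'dq': array([-0.00013631, -0.00113853,  0.00083675,  0.00103363,  0.00019293,
        0.00075492]), 'effort': array([-8.37448988e-05, -3.92289770e+01,  1.88403511e+01,  4.18616742e+00,
       -4.67674530e-03,  1.97548951e-05]), 'tool_pos': array([ 0.24364452, -0.57491081,  0.23022096]), 'orientation': array([[-9.20805407e-01, -3.90021193e-01, -9.33287853e-04],
       [-3.90022299e-01,  9.20803311e-01,  1.96694069e-03],
       [ 9.22259886e-05,  2.17517270e-03, -9.99997630e-01]]), 'wrist_force': array([-0.68460993,  0.70957777,  0.10832886]), 'ft_torque': array([-0.00478956,  0.02388835,  0.02448816]), 'opening': 0.0857046740309016}
scene 49.89638973785708 254.67504390669066 190.8833762740537 -0.012518849573614765 [[-0.7606334841717651, 0.4432060812722978, -0.4743469956476741, 0.07886953538225018], [-0.6488524473394659, -0.5422965783423632, 0.5337648571232007, 0.8410469406262453], [-0.020668922040271726, 0.7137806320161807, 0.7000642863482429, 0.6565660362521807], [0.0, 0.0, 0.0, 1.0]]
top 42.79779133650135 251.192524725957 190.14920080594345 -0.13957500652537197 [[-0.016482583491136876, 0.9888608046858594, -0.14792779792010843, 0.34501386523108435], [-0.999572029969214, -0.012720375389286075, 0.026342910871434803, 0.40392200957170404], [0.02416777492204067, 0.1482986884837164, 0.9886472665462275, 1.2223518880354827], [0.0, 0.0, 0.0, 1.0]]
wrist 68.78449110365308 260.52955024629904 192.5622081244901 0.0008990685275498569 [[-0.3893117694918462, -0.8795011710708982, -0.2737042860827096, 0.17477181926935392], [0.9211042515985461, -0.3711400926800504, -0.1175669566354647, -0.6054385317980601], [0.0018176419364688977, -0.2978803815130526, 0.9546014741699431, 0.3728161587656787], [0.0, 0.0, 0.0, 1.0]]
```

View pics/scene0.png

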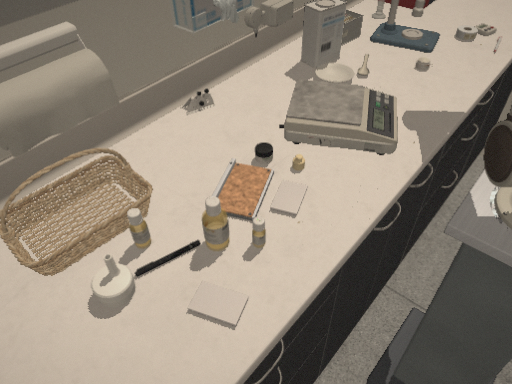

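View pics/top0.png

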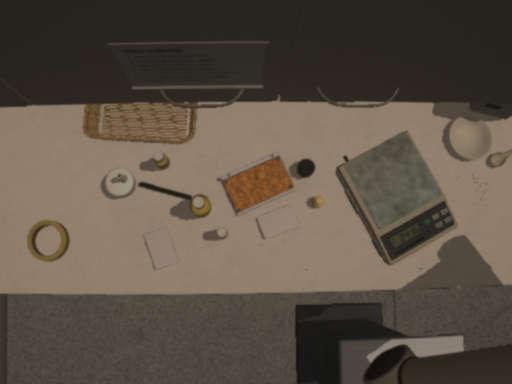

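View pics/wrist0.png

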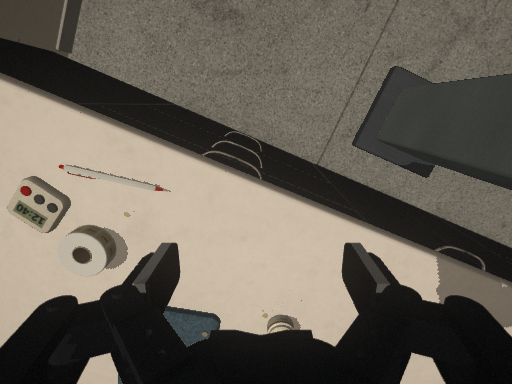

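The top view shows the target tile (the rightmost) at about (278,221), in front of the board at (258,185). The look-alike is at (161,248). I'll crop both views and locate the corners.

```bash
cat > h.py <<'E'
from station import *
import numpy as np, cv2
def f(c): return c["color"].shape[0]/2/np.tan(np.radians(c["fov_y"])/2)
def proj(c,P):
    P=np.atleast_2d(P); T=np.linalg.inv(np.array(c["pose"])); q=P@T[:3,:3].T+T[:3,3]
    s=np.c_[q[:,0]/-q[:,2],-q[:,1]/-q[:,2]]; r2=(s**2).sum(1,keepdims=True)
    s=s*(1+c["k1"]*r2); return s*f(c)+[c["cx"],c["cy"]]
def unproj(c,uv,z):
    uv=np.atleast_2d(np.array(uv,float)); d=(uv-[c["cx"],c["cy"]])/f(c); s=d.copy()
    for _ in range(30): s=d/(1+c["k1"]*(s**2).sum(1,keepdims=True))
    T=np.array(c["pose"]); r=np.c_[s[:,0],-s[:,1],-np.ones(len(s))]@T[:3,:3].T
    t=(z-T[2,3])/r[:,2]; return T[:3,3]+r*t[:,None]
def crop(c,x,y,w,h,k,fn,pts=None):
    im=cv2.resize(c["color"][y:y+h,x:x+w],None,fx=k,fy=k,interpolation=cv2.INTER_CUBIC)
    if pts is not None:
        for p in pts:
            cv2.circle(im,tuple(int(v) for v in ((p-[x,y]+.5)*k)),2,(255,0,0),-1)
    cv2.imwrite("pics/"+fn,im)
E
python3 - <<'E'
from h import *
c=read_camera("top"); crop(c,180,140,160,110,5,"topc.png")
c=read_camera("scene"); crop(c,190,130,130,100,6,"scc.png")
E
```

```text
(no output)
```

View pics/topc.png

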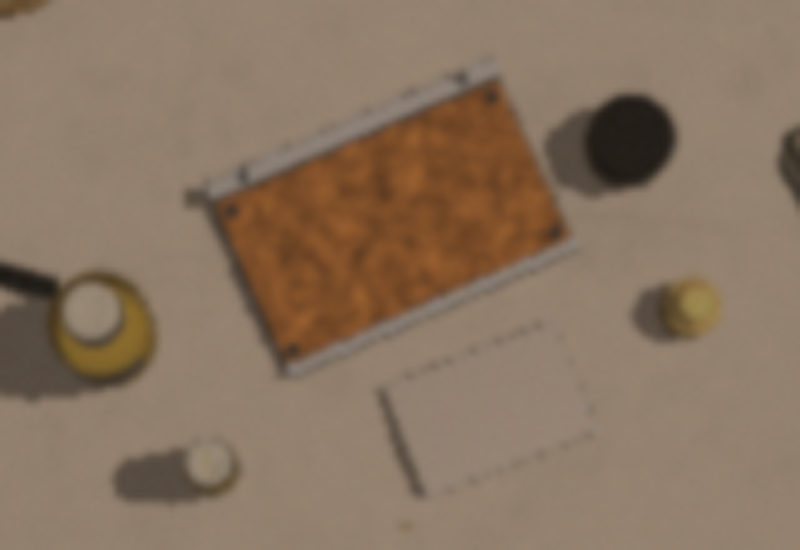

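View pics/scc.png

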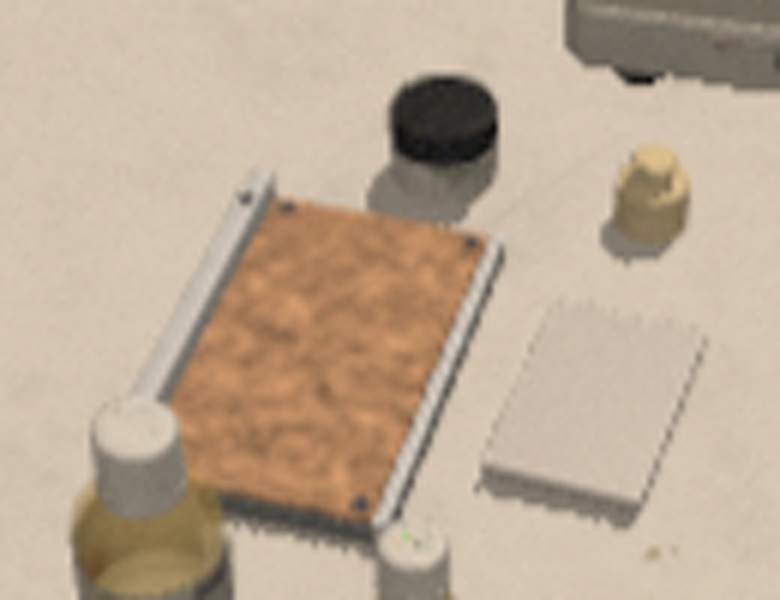

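```bash
cat > fit.py <<'E'
from h import *
from scipy.optimize import least_squares
def fitrect(obs,p0,full=False):
    # obs: list of (cam, local pts Nx3, uv Nx2)
    def res(p,each=False):
        R=np.array([[np.cos(p[2]),-np.sin(p[2]),0],[np.sin(p[2]),np.cos(p[2]),0],[0,0,1]])
        r=[ (proj(c,L@R.T+[p[0],p[1],0])-uv) for c,L,uv in obs]
        return r if each else np.concatenate(r).ravel()
    s=least_squares(res,p0,loss='soft_l1'); return s.x,[np.round(a,1).tolist() for a in res(s.x,True)]
E
python3 - <<'E'
from fit import *
t=read_camera("top"); s=read_camera("scene")
U=lambda l,k,o: np.array(l)/k+np.array(o)-.5
T=lambda l:U(l,5,[180,140]); S=lambda l:U(l,6,[190,130])
w=.08
bt=np.array([[0,w,.012],[0,-w,.012],[.105,w,.024],[.105,-w,.024]])
bu=T([(288,375),(577,243),(205,185),(495,60)])
bs=np.array([[0,w,.012],[0,-w,.012]]); su=S([(383,530),(502,248)])
for obs in ([(t,bt,bu)],[(s,bs,su)],[(t,bt,bu),(s,bs,su)]):
    print("board",fitrect(obs,[.35,.4-.0,.4]))
tt=np.array([[.03,.046,.01],[.03,-.046,.01],[-.03,-.046,.01],[-.03,.046,.01]])
tu=T([(379,389),(543,322),(597,432),(418,496)])
ts=S([(485,466),(560,302),(707,340),(632,505)])
for obs in ([(t,tt,tu)],[(s,tt,ts)],[(t,tt,tu),(s,tt,ts)]):
    print("tile",fitrect(obs,[.35,.4,.4]))
for n,p,z in (("small",(212,465),.07),("big",(95,310),.119),("weight",(697,300),.034),("jar",(630,140),.035)):
    print(n,unproj(t,T([p]),z))
E
```

```text
board (array([0.49602807, 0.33389167, 0.40809899]), [[[0.1, 0.5], [0.6, 0.8], [-0.6, -0.4], [-0.2, -1.0]]])
board (array([0.49617949, 0.34097977, 0.40874405]), [[[-0.1, 0.7], [0.1, -1.2]]])
board (array([0.49640241, 0.33598633, 0.40018624]), [[[-0.8, 0.1], [-0.1, 0.9], [-1.2, -0.9], [-0.6, -1.1]], [[1.0, -0.7], [1.7, -2.3]]])
tile (array([0.44701533, 0.31027539, 0.35747293]), [[[-0.5, -0.4], [0.9, -0.3], [-0.9, 0.0], [0.5, 0.8]]])
tile (array([0.44782674, 0.31313504, 0.33253299]), [[[-1.5, -0.2], [-0.2, -0.2], [0.5, -0.3], [0.8, 0.5]]])
tile (array([0.44735883, 0.31157668, 0.35131543]), [[[-1.0, -0.6], [0.5, -0.4], [-1.4, 0.0], [-0.1, 0.6]], [[-0.5, -0.2], [-0.1, -0.4], [0.8, -0.8], [1.9, 0.1]]])
small [[0.41775236 0.44369008 0.07      ]]
big [[0.4856161  0.49447435 0.119     ]]
weight [[0.49740938 0.20595871 0.034     ]]
jar [[0.57773436 0.23662806 0.035     ]]
```

The fits agree to a few mm:

| Object | Centre (x, y) | Yaw |
|---|---|---|
| Board front | (0.496, 0.336) | 0.407 |
| Tile | (0.447, 0.311) | 0.35 |

The tool's x axis already points along −board x, so I can travel over now with the fingers half open. That gives two contact points to square the tile.

>>> play_rows(
  targets=[
    [0.5,-0.6,0.72,0,0],
    [0.5,-0.6,0.72,0,0],
    [0.5,-0.6,0.72,0,0],
    [0.5,-0.6,0.72,0,0],
    [0.5,-0.6,0.72,0,0],
    [0.5,-0.6,0.72,0,0],
    [0.5,-0.6,0.72,0,0],
    [0.5,-0.6,0.72,0,0],
  ],
)

```text
time_s: 1.15
tool_pos: [0.3309, -0.287, 0.2315]
orientation: [[-0.921, -0.39, 0.001], [-0.39, 0.921, -0.0], [-0.001, -0.001, -1.0]]
wrist_force: [-0.2, -0.1, 0.4]
opening: 0.0428
```

>>> play_rows(
  targets=[
    [0.5,-0.6,0.72,0,0],
    [0.5,-0.6,0.72,0,0],
    [0.5,-0.6,0.72,0,0],
    [0.5,-0.6,0.72,0,0],
    [0.5,-0.6,0.72,0,0],
    [0.5,-0.6,0.72,0,0],
    [0.5,-0.6,0.72,0,0],
    [0.5,-0.6,0.72,0,0],
  ],
)

```text
time_s: 1.95
tool_pos: [0.4178, 0.0003, 0.2317]
orientation: [[-0.921, -0.391, 0.001], [-0.391, 0.921, 0.0], [-0.001, -0.0, -1.0]]
wrist_force: [0.7, -0.3, 0.3]
opening: 0.0425
```

>>> play_rows(
  targets=[
    [0.5,-0.24,0.86,0,0],
    [0.5,-0.24,0.86,0,0],
    [0.5,-0.24,0.86,0,0],
    [0.5,-0.24,0.86,0,0],
    [0.5,-0.24,0.86,0,0],
    [0.5,-0.24,0.86,0,0],
    [0.5,-0.24,0.86,0,0],
    [0.5,-0.24,0.86,0,0],
  ],
)

```text
time_s: 2.75
tool_pos: [0.3805, 0.2835, 0.2316]
orientation: [[-0.921, -0.391, 0.0], [-0.391, 0.921, 0.001], [-0.001, 0.0, -1.0]]
wrist_force: [0.3, -0.2, 0.0]
opening: 0.0429
```

>>> play_rows(
  targets=[
    [0.5,0,0,0,0],
    [0.5,0,0,0,0],
    [0.5,0,0,0,0],
  ],
)

```text
time_s: 3.05
tool_pos: [0.3809, 0.2813, 0.2312]
orientation: [[-0.921, -0.39, -0.0], [-0.39, 0.921, -0.0], [0.0, -0.0, -1.0]]
wrist_force: [0.2, 1.2, 0.2]
opening: 0.0429
```

```bash
python3 - <<'E'
from h import *
c=read_camera("wrist"); 
im=c["color"].copy()
th=.407;o=np.array([.496,.335,0]);R=np.array([[np.cos(th),-np.sin(th),0],[np.sin(th),np.cos(th),0],[0,0,1]])
P=np.array([[0,.08,.012],[0,-.08,.012],[.095,.08,.012],[.095,-.08,.012],[0,0,.012]])@R.T+o
pts=proj(c,P); print(pts)
th=.352;R=np.array([[np.cos(th),-np.sin(th),0],[np.sin(th),np.cos(th),0],[0,0,1]])
q=proj(c,np.array([[.03,.046,.01],[.03,-.046,.01],[-.03,-.046,.01],[-.03,.046,.01]])@R.T+[.447,.311,0]); print(q)
crop(c,0,0,512,384,1.5,"w1.png",list(pts)+list(q))
E
```

```text
[[319.86484294 251.30112348]
 [209.19359092 252.01732005]
 [316.46068646 306.15681796]
 [212.98947355 306.77456073]
 [264.50105565 251.65733557]]
[[293.57390899 237.02736357]
 [229.16087181 234.23108842]
 [229.79164058 194.13001313]
 [297.20075764 197.1893725 ]]
```

View pics/w1.png

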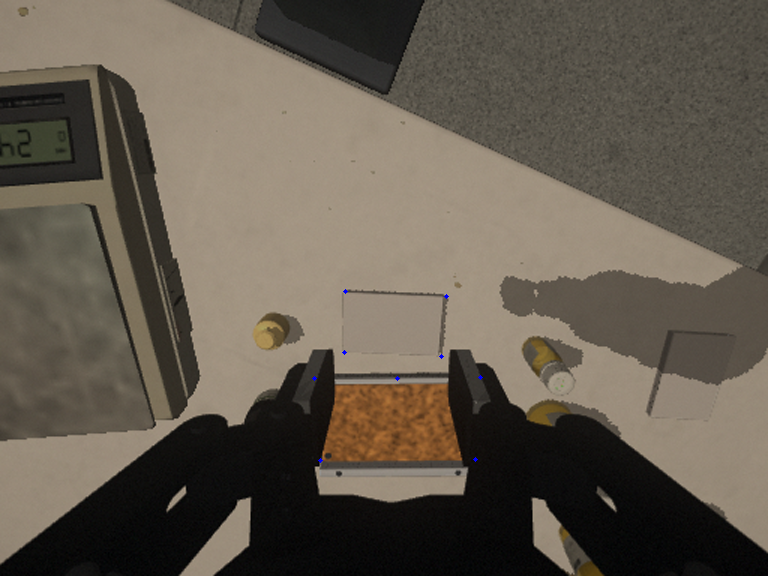

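The wrist view agrees with the fit to within about 3 mm: the tile corners land on the predictions, and the front trim is near row 376/1.5. The tool sits behind the tile on its centre line, so I'll descend.

>>> play_rows(
  targets=[
    [0.5,0,0,0.9,-0.35],
    [0.5,0,0,0.9,0],
    [0.5,0,0,0.9,0],
    [0.5,0,0,0.9,0],
    [0.5,0,0,0.9,0],
    [0.5,0,0,0.6,0],
    [0.5,0,0,0,0],
  ],
)

```text
time_s: 3.8
tool_pos: [0.3798, 0.2791, 0.0248]
orientation: [[-0.919, -0.394, -0.004], [-0.394, 0.919, -0.006], [0.006, -0.004, -1.0]]
wrist_force: [-0.3, -0.4, 0.1]
opening: 0.0424
```

>>> play_rows(
  targets=[
    [0.5,0,0,0.12,0],
    [0.5,0,0,0.12,0],
    [0.5,0,0,0,0],
  ],
)

```text
time_s: 4.1
tool_pos: [0.3813, 0.2823, 0.0184]
orientation: [[-0.918, -0.396, 0.001], [-0.396, 0.918, 0.001], [-0.001, 0.001, -1.0]]
wrist_force: [-0.1, -0.1, -1.1]
opening: 0.0426
```

>>> play_rows(
  targets=[
    [0.5,0,0,0.2,0],
    [0.5,0,0,0.1,0],
    [0.5,0,0,0,0],
  ],
)

```text
time_s: 4.4
tool_pos: [0.3807, 0.2817, 0.0052]
orientation: [[-0.918, -0.396, -0.001], [-0.396, 0.918, -0.001], [0.001, -0.001, -1.0]]
wrist_force: [0.1, 0.0, -0.3]
opening: 0.0427
```

>>> play_rows(
  targets=[
    [0.5,0,0,0.05,0],
    [0.5,0,0,0,0],
  ],
)

```text
time_s: 4.6
tool_pos: [0.3809, 0.282, 0.0035]
orientation: [[-0.918, -0.396, -0.0], [-0.396, 0.918, -0.0], [0.0, -0.0, -1.0]]
wrist_force: [-0.3, 0.8, -0.3]
opening: 0.0427
```

```bash
python3 - <<'E'
from h import *
c=read_camera("scene"); crop(c,200,140,150,110,5,"s2.png"); print(read_state()["wrist_force"],read_state()["tool_pos"])
E
```

```text
[-0.82062992  0.88372537 -0.41308238] [0.38096953 0.28203657 0.00365681]
```

View pics/s2.png

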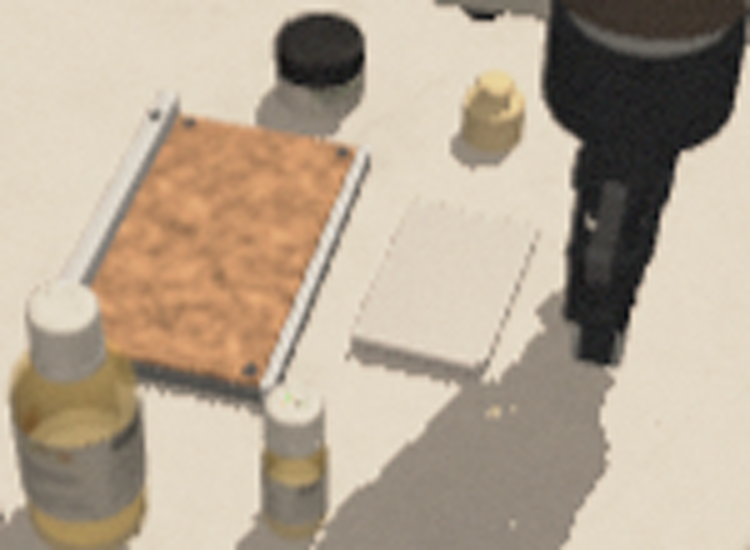

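The fingers stand behind the tile at crop (600,350) and aren't touching the worktop yet, so I'll ease lower.

>>> play_rows(
  targets=[
    [0.5,0,0,0.05,0],
    [0.5,0,0,0,0],
  ],
)

```text
time_s: 4.85
tool_pos: [0.3809, 0.2819, 0.0016]
orientation: [[-0.918, -0.396, -0.0], [-0.396, 0.918, -0.0], [0.0, -0.0, -1.0]]
wrist_force: [-0.5, -0.4, 0.2]
opening: 0.0429
```

>>> play_rows(
  targets=[
    [0.5,0,0,0.05,0],
    [0.5,0,0,0,0],
  ],
)

```text
time_s: 5.05
tool_pos: [0.3809, 0.2819, -0.0005]
orientation: [[-0.918, -0.396, -0.0], [-0.396, 0.918, -0.0], [0.0, -0.0, -1.0]]
wrist_force: [0.6, 0.8, 1.0]
opening: 0.0428
```

>>> play_rows(
  targets=[
    [0.5,0,0,0.03,0],
    [0.5,0,0,0,0],
  ],
)

```text
time_s: 5.25
tool_pos: [0.3809, 0.2819, -0.0016]
orientation: [[-0.918, -0.396, -0.0], [-0.396, 0.918, -0.0], [0.0, -0.0, -1.0]]
wrist_force: [-0.6, -0.3, -0.6]
opening: 0.0426
```

>>> play_rows(
  targets=[
    [0.5,-0.2,0,0.04,0],
    [0.5,-0.2,0,0,0],
    [0.5,-0.2,0,0,0],
    [0.5,-0.1,0,0,0],
    [0.5,-0.1,0,0,0],
    [0.5,0,0,0,0],
  ],
)

```text
time_s: 5.85
tool_pos: [0.4071, 0.2911, -0.0019]
orientation: [[-0.918, -0.396, -0.007], [-0.396, 0.918, -0.008], [0.009, -0.004, -1.0]]
wrist_force: [-12.8, -6.1, 21.8]
opening: 0.0427
```

>>> play_rows(
  targets=[
    [0.5,-0.08,0,0,0],
    [0.5,-0.08,0,0,0],
    [0.5,0,0,0,0],
  ],
)

```text
time_s: 6.15
tool_pos: [0.4129, 0.2935, -0.0019]
orientation: [[-0.918, -0.396, -0.007], [-0.396, 0.918, -0.008], [0.01, -0.005, -1.0]]
wrist_force: [-12.7, -5.9, 21.3]
opening: 0.0425
```

```bash
cat > st.py <<'E'
from h import *
import sys
def st():
    s=read_state(); th=.407; B=np.array([[np.cos(th),np.sin(th),0],[-np.sin(th),np.cos(th),0],[0,0,1]])
    print("t",s["time_s"],"tcpB",np.round(B@(s["tool_pos"]-[.496,.335,0]),4),"FB",np.round(B@s["wrist_force"],1),"tq",np.round(s["ft_torque"],2),"o",round(s["opening"],4))
if __name__=="__main__":
    st()
    if len(sys.argv)>1:
        n=sys.argv[1]
        c=read_camera("scene"); crop(c,200,140,150,110,5,f"s{n}.png")
E
python3 st.py 3
```

```text
t 6.15 tcpB [-0.0928 -0.0053 -0.0019] FB [-14.   -0.4  21.3] tq [-1.37  3.74  0.25] o 0.0425
```

View pics/s3.png

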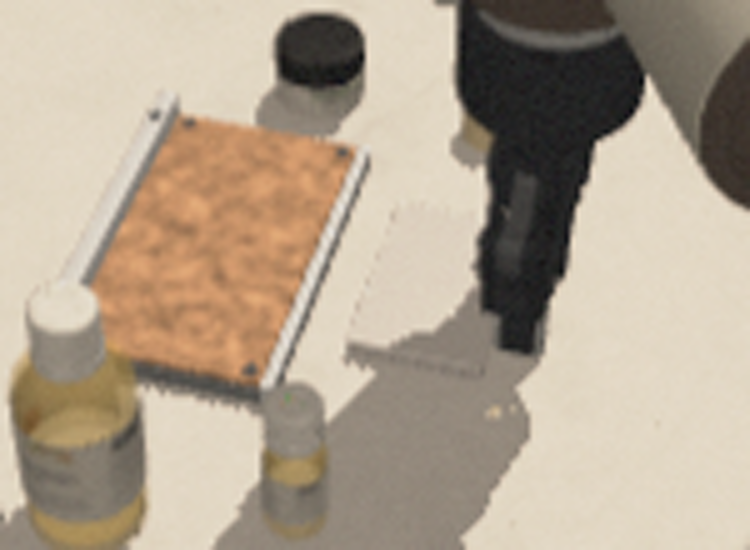

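The tips are rubbing the table (21 N upward at TCP z −1.9 mm), so the tip offset is about 2 mm. I'll raise about 3 mm before pushing further.

>>> play_rows(
  targets=[
    [0.5,0,0,-0.1,0],
    [0.5,0,0,0,0],
  ],
)

```text
time_s: 6.4
tool_pos: [0.4164, 0.2973, 0.0014]
orientation: [[-0.918, -0.396, 0.0], [-0.396, 0.918, 0.001], [-0.001, 0.0, -1.0]]
wrist_force: [-1.7, -0.6, 1.4]
opening: 0.0424
```

```bash
python3 st.py
```

```text
t 6.4 tcpB [-0.088  -0.0031  0.0014] FB [-1.8  0.1  1.4] tq [-0.17  0.39  0.01] o 0.0424
```

>>> play_rows(
  targets=[
    [0.5,-0.1,0,0,0],
    [0.5,-0.1,0,0,0],
    [0.5,0,0,0,0],
  ],
)

```text
time_s: 6.7
tool_pos: [0.4246, 0.3011, 0.0006]
orientation: [[-0.918, -0.396, 0.001], [-0.396, 0.918, 0.001], [-0.001, 0.0, -1.0]]
wrist_force: [0.2, 0.2, -1.1]
opening: 0.0421
```

>>> play_rows(
  targets=[
    [0.5,-0.08,0,0,0],
    [0.5,0,0,0,0],
  ],
)

```text
time_s: 6.9
tool_pos: [0.4271, 0.302, 0.0007]
orientation: [[-0.918, -0.396, 0.0], [-0.396, 0.918, 0.0], [-0.001, 0.0, -1.0]]
wrist_force: [-0.8, -0.5, -0.8]
opening: 0.0424
```

```bash
python3 st.py 4
```

```text
t 6.9 tcpB [-0.0764 -0.003   0.0007] FB [-1.  -0.2 -0.8] tq [0.02 0.06 0.03] o 0.0424
```

View pics/s4.png

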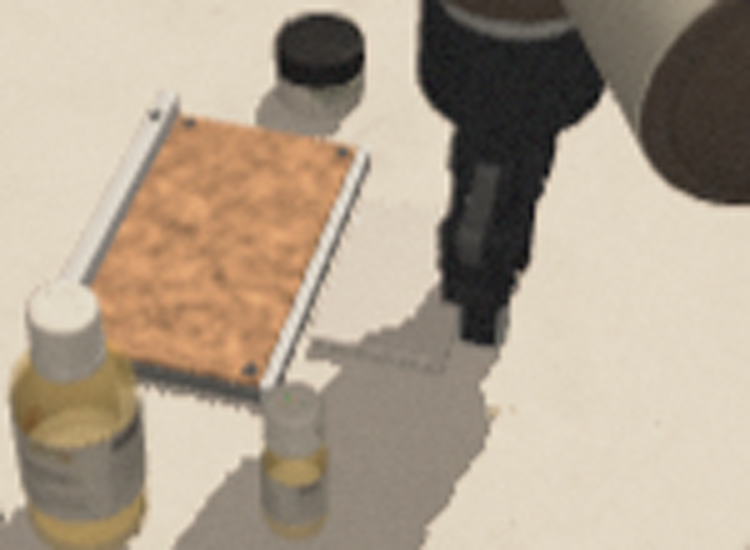

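The tile is now about 8 mm short of the board (its corner at crop (312,345)). Continuing slowly.

>>> play_rows(
  targets=[
    [0.5,-0.05,0,0,0],
    [0.5,-0.05,0,0,0],
    [0.5,0,0,0,0],
  ],
)

```text
time_s: 7.25
tool_pos: [0.4305, 0.3035, 0.0009]
orientation: [[-0.918, -0.396, 0.0], [-0.396, 0.918, 0.0], [-0.0, 0.0, -1.0]]
wrist_force: [1.1, -0.3, 0.6]
opening: 0.0429
```

>>> play_rows(
  targets=[
    [0.5,-0.05,0,0,0],
    [0.5,0,0,0,0],
  ],
)

```text
time_s: 7.45
tool_pos: [0.4319, 0.3038, 0.0009]
orientation: [[-0.918, -0.396, -0.0], [-0.396, 0.918, -0.001], [0.001, -0.0, -1.0]]
wrist_force: [-0.4, 0.2, 0.6]
opening: 0.043
```

```bash
python3 st.py 5
```

```text
t 7.45 tcpB [-0.0712 -0.0033  0.0009] FB [-0.3  0.4  0.6] tq [-0.21  0.31  0.01] o 0.043
```

View pics/s5.png

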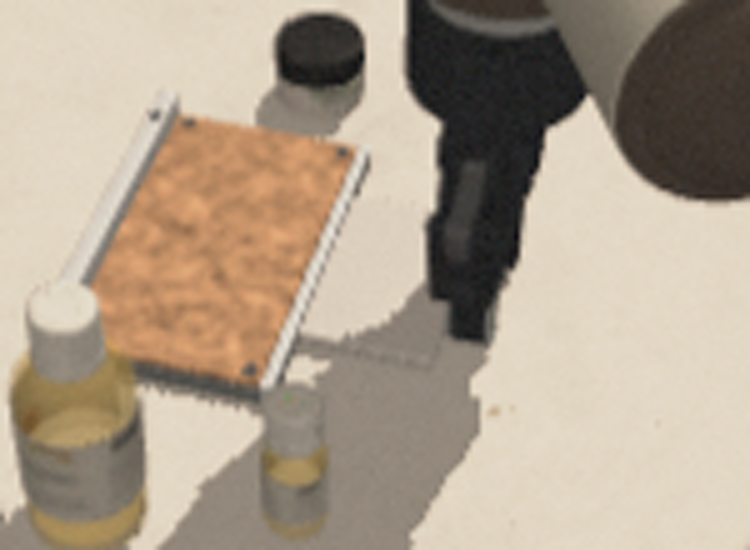

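Almost touching. I'll advance 1–2 mm at a time until force appears.

>>> play_rows(
  targets=[
    [0.5,-0.04,0,0,0],
    [0.5,0,0,0,0],
  ],
)

```text
time_s: 7.7
tool_pos: [0.4321, 0.3036, 0.0007]
orientation: [[-0.918, -0.396, -0.003], [-0.396, 0.918, -0.002], [0.004, -0.001, -1.0]]
wrist_force: [-5.4, -1.7, 4.5]
opening: 0.0428
```

>>> play_rows(
  targets=[
    [0.5,-0.03,0,0,0],
    [0.5,0,0,0,0],
  ],
)

```text
time_s: 7.9
tool_pos: [0.4322, 0.3036, 0.0007]
orientation: [[-0.918, -0.395, -0.004], [-0.395, 0.918, -0.004], [0.006, -0.002, -1.0]]
wrist_force: [-9.0, -0.2, 5.9]
opening: 0.0427
```

>>> play_rows(
  targets=[
    [0.5,-0.03,0,0,0],
    [0.5,0,0,0,0],
  ],
)

```text
time_s: 8.1
tool_pos: [0.4323, 0.3035, 0.0006]
orientation: [[-0.919, -0.395, -0.006], [-0.395, 0.919, -0.005], [0.008, -0.002, -1.0]]
wrist_force: [-11.8, 0.0, 8.7]
opening: 0.0426
```

```bash
python3 st.py 6
```

```text
t 8.1 tcpB [-0.071  -0.0038  0.0006] FB [-10.8   4.7   8.7] tq [0.02 3.47 0.06] o 0.0426
```

View pics/s6.png

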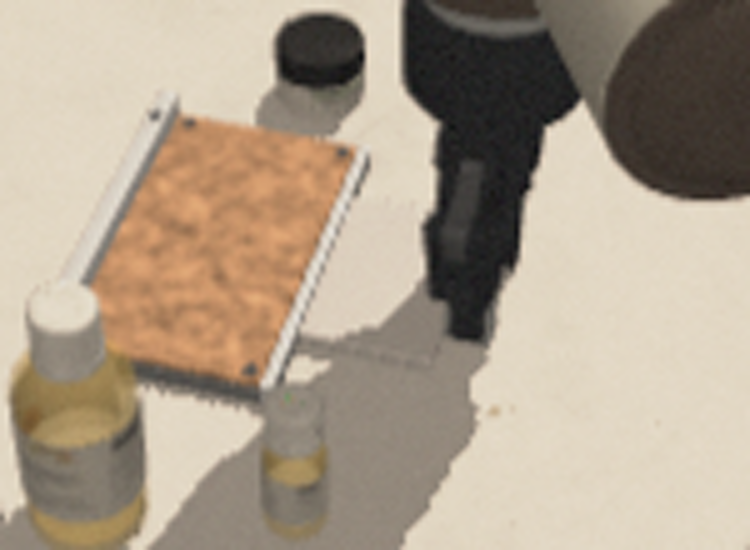

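The tile is butted: force appears at TCP board-x −0.071, which is exactly the tile length plus half a pad. The tips are about 3 mm above the table, so I'll back off slightly, lower them to the tile's bottom edge, and press again.

>>> play_rows(
  targets=[
    [0.5,0.1,0,0,0],
    [0.5,0,0,0.03,0],
    [0.5,0,0,0,0],
  ],
)

```text
time_s: 8.45
tool_pos: [0.4319, 0.304, -0.0004]
orientation: [[-0.918, -0.396, -0.0], [-0.396, 0.918, -0.0], [0.0, -0.0, -1.0]]
wrist_force: [-2.7, -0.6, 1.2]
opening: 0.0429
```

>>> play_rows(
  targets=[
    [0.5,0,0,0.02,0],
    [0.5,0,0,0,0],
  ],
)

```text
time_s: 8.65
tool_pos: [0.4319, 0.3038, -0.0012]
orientation: [[-0.918, -0.396, -0.0], [-0.396, 0.918, -0.0], [0.001, -0.0, -1.0]]
wrist_force: [-3.0, -0.8, 1.3]
opening: 0.0424
```

```bash
python3 st.py
```

```text
t 8.65 tcpB [-0.0712 -0.0033 -0.0012] FB [-3.1  0.4  1.3] tq [-0.12  0.86  0.09] o 0.0424
```

Now press to about 7 N, still flat and butted, then start to rise.

>>> play_rows(
  targets=[
    [0.5,-0.04,0,0,0],
    [0.5,0,0,0,0],
  ],
)

```text
time_s: 8.85
tool_pos: [0.4321, 0.3036, -0.0014]
orientation: [[-0.918, -0.395, -0.003], [-0.395, 0.918, -0.003], [0.004, -0.001, -1.0]]
wrist_force: [-7.6, -1.0, 3.2]
opening: 0.0426
```

```bash
python3 st.py
```

```text
t 8.85 tcpB [-0.0711 -0.0035 -0.0014] FB [-7.4  2.1  3.2] tq [-0.    2.14  0.16] o 0.0426
```

>>> play_rows(
  targets=[
    [0.5,0,0,-0.08,0],
    [0.5,0,0,-0.08,0],
    [0.5,0,0,0,0],
  ],
)

```text
time_s: 9.15
tool_pos: [0.432, 0.3035, 0.0046]
orientation: [[-0.919, -0.395, -0.003], [-0.395, 0.919, -0.003], [0.004, -0.001, -1.0]]
wrist_force: [-5.5, 0.7, -1.7]
opening: 0.0428
```

```bash
python3 st.py 7
```

```text
t 9.15 tcpB [-0.0712 -0.0036  0.0046] FB [-4.8  2.8 -1.7] tq [-0.03  1.58  0.03] o 0.0428
```

View pics/s7.png

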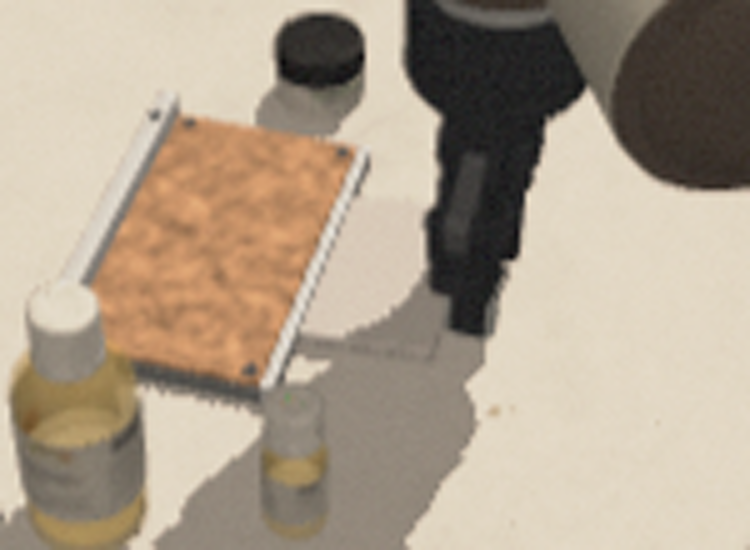

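The near side has risen (the tile's right corner went from row 365 to 352), with −1.7 N down on the tool. The force is at 5 N, so I'll press slightly more while rising.

>>> play_rows(
  targets=[
    [0.5,-0.03,0,-0.08,0],
    [0.5,0,0,-0.08,0],
    [0.5,0,0,0,0],
  ],
)

```text
time_s: 9.5
tool_pos: [0.4325, 0.3035, 0.0108]
orientation: [[-0.919, -0.395, -0.004], [-0.395, 0.919, -0.004], [0.006, -0.002, -1.0]]
wrist_force: [-7.3, -0.3, -0.3]
opening: 0.0424
```

```bash
python3 st.py 8
```

```text
t 9.5 tcpB [-0.0708 -0.0037  0.0108] FB [-6.8  2.6 -0.3] tq [0.11 2.17 0.11] o 0.0424
```

View pics/s8.png

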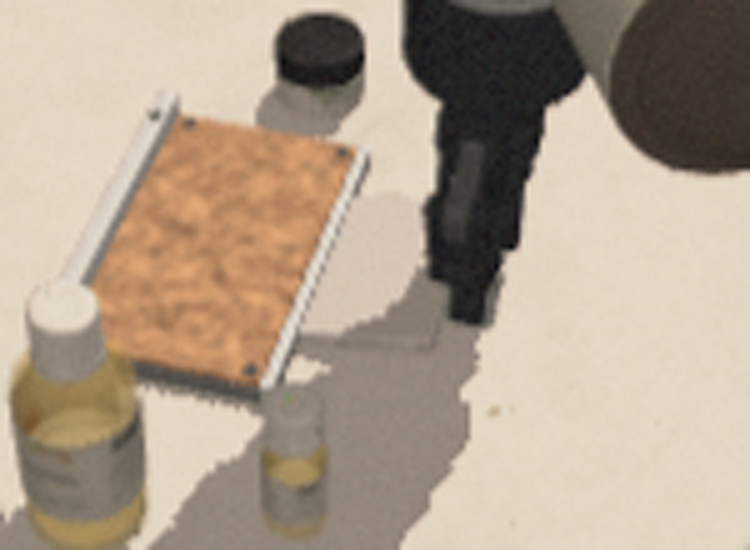

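>>> play_rows(
  targets=[
    [0.5,-0.01,0,-0.1,0],
    [0.5,-0.02,0,-0.1,0],
    [0.5,0,0,0,0],
  ],
)

```text
time_s: 9.85
tool_pos: [0.4338, 0.3041, 0.0191]
orientation: [[-0.919, -0.395, -0.004], [-0.395, 0.919, -0.003], [0.005, -0.002, -1.0]]
wrist_force: [-5.8, -0.5, 0.6]
opening: 0.0429
```

```bash
python3 st.py
```

```text
t 9.85 tcpB [-0.0694 -0.0038  0.0191] FB [-5.6  1.9  0.6] tq [-0.18  2.1   0.08] o 0.0429
```

>>> play_rows(
  targets=[
    [0.5,-0.03,0,-0.1,0],
    [0.5,-0.04,0,-0.1,0],
    [0.5,0,0,0,0],
  ],
)

```text
time_s: 10.15
tool_pos: [0.4362, 0.3051, 0.0272]
orientation: [[-0.919, -0.395, -0.004], [-0.395, 0.919, -0.004], [0.006, -0.002, -1.0]]
wrist_force: [-7.7, -0.9, 2.6]
opening: 0.0427
```

```bash
python3 st.py 9
```

```text
t 10.15 tcpB [-0.0668 -0.0038  0.0272] FB [-7.4  2.2  2.6] tq [-0.18  2.36  0.1 ] o 0.0427
```

View pics/s9.png

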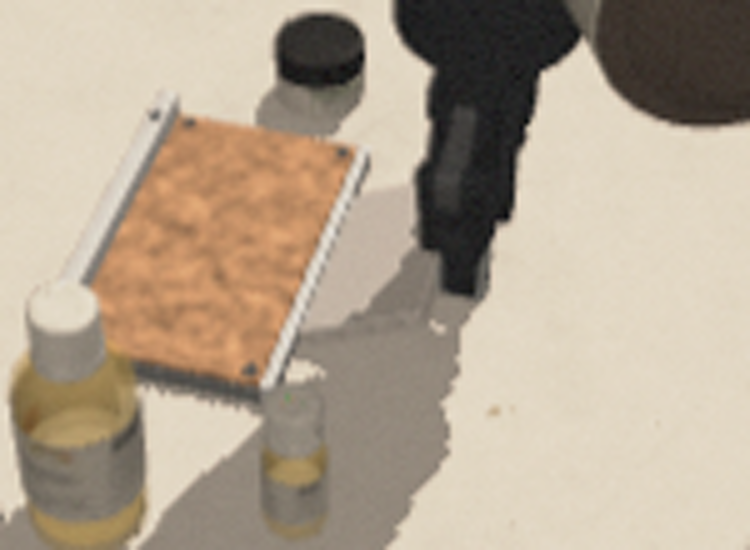

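The tile is tilted to roughly 28°, with the finger still following. Continuing along the arc.

>>> play_rows(
  targets=[
    [0.5,-0.05,0,-0.1,0],
    [0.5,-0.05,0,-0.1,0],
    [0.5,0,0,0,0],
  ],
)

```text
time_s: 10.5
tool_pos: [0.4412, 0.3073, 0.0357]
orientation: [[-0.919, -0.395, -0.002], [-0.395, 0.919, -0.002], [0.003, -0.001, -1.0]]
wrist_force: [-5.4, -2.1, 2.4]
opening: 0.043
```

```bash
python3 st.py 10;python3 - <<'E'
from h import *
c=read_camera("top"); crop(c,220,160,100,80,8,"t10.png")
E
```

```text
t 10.5 tcpB [-0.0613 -0.0037  0.0357] FB [-5.7  0.2  2.4] tq [-0.53  1.47 -0.01] o 0.043
```

View pics/s10.png

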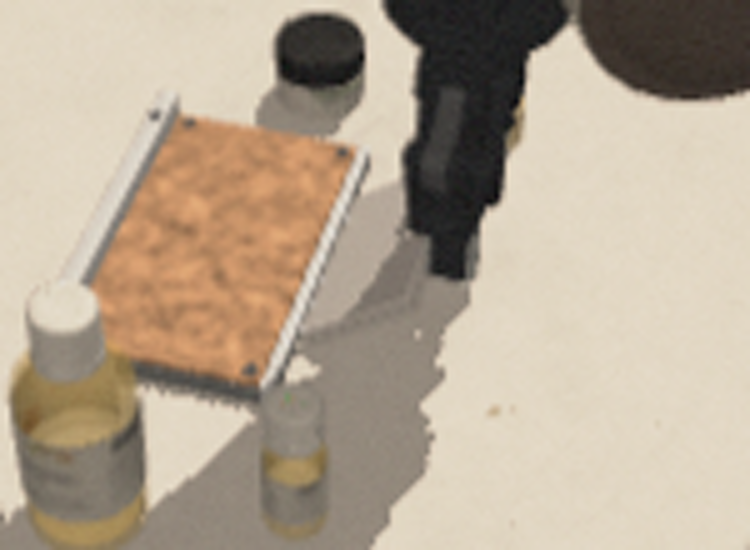

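View pics/t10.png

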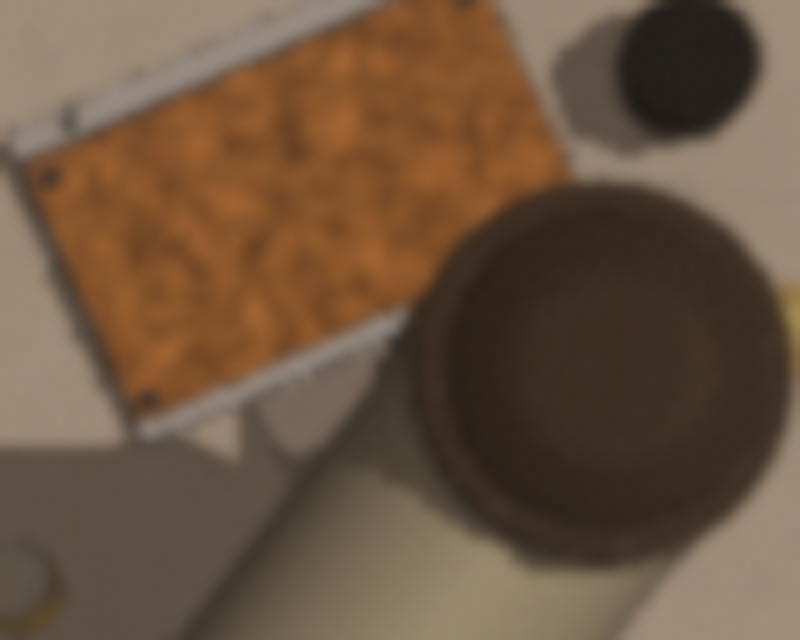

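```bash
cat > ov.py <<'E'
from h import *
import sys
def corners(th,yc=-.003):
    c,s=np.cos(th),np.sin(th); h=np.array([-.01*s,0]); u=np.array([-c,s])*.06; n=np.array([s,c])*.01
    P=[]
    for y in (.046,-.046):
        for a in (h,h+u,h+u+n,h+n): P.append([a[0],yc+y,a[1]])
    return np.array(P)
def ov(c,ths,fn,win=(240,170,80,60),k=10):
    a=.407;R=np.array([[np.cos(a),-np.sin(a),0],[np.sin(a),np.cos(a),0],[0,0,1]])
    x,y,w,h=win; im=cv2.resize(c["color"][y:y+h,x:x+w],None,fx=k,fy=k,interpolation=cv2.INTER_CUBIC)
    im=cv2.convertScaleAbs(im,alpha=1.5)
    for th,col in zip(ths,[(255,0,0),(0,0,255),(0,255,0)]):
        q=(proj(c,corners(np.radians(th))@R.T+[.496,.335,0])-[x,y]+.5)*k
        cv2.polylines(im,[q[:4].astype(np.int32)],True,col,1); cv2.polylines(im,[q[4:].astype(np.int32)],True,col,1)
    cv2.imwrite("pics/"+fn,im)
if __name__=="__main__": ov(read_camera("scene"),[float(v) for v in sys.argv[2:]],sys.argv[1])
E
python3 ov.py o10.png 25 32 38
```

```text
(no output)
```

View pics/o10.png

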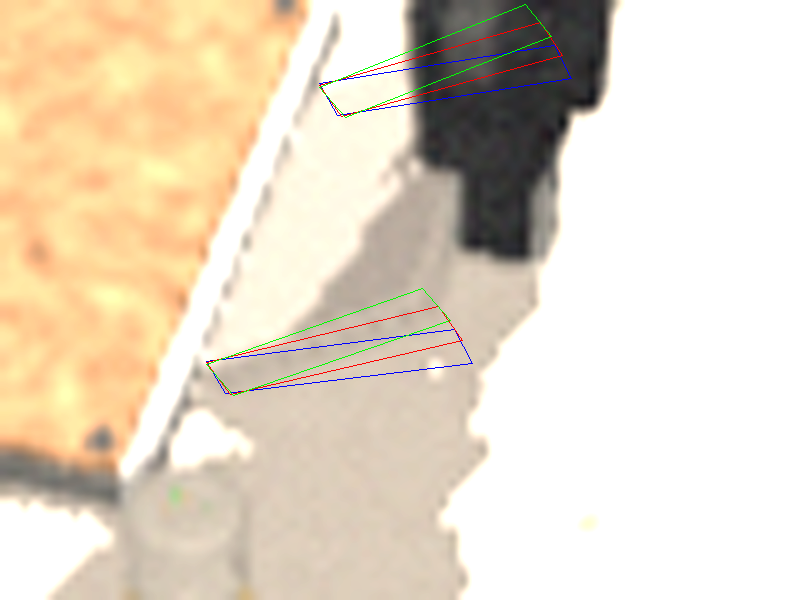

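```bash
sed -i 's/    im=cv2.convertScaleAbs(im,alpha=1.5)/    L=cv2.cvtColor(im,cv2.COLOR_BGR2GRAY); im=cv2.cvtColor(cv2.createCLAHE(8,(6,6)).apply(L),cv2.COLOR_GRAY2BGR)/' ov.py; python3 ov.py o11.png 38; python3 ov.py o11b.png
```

```text
(no output)
```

View pics/o11.png

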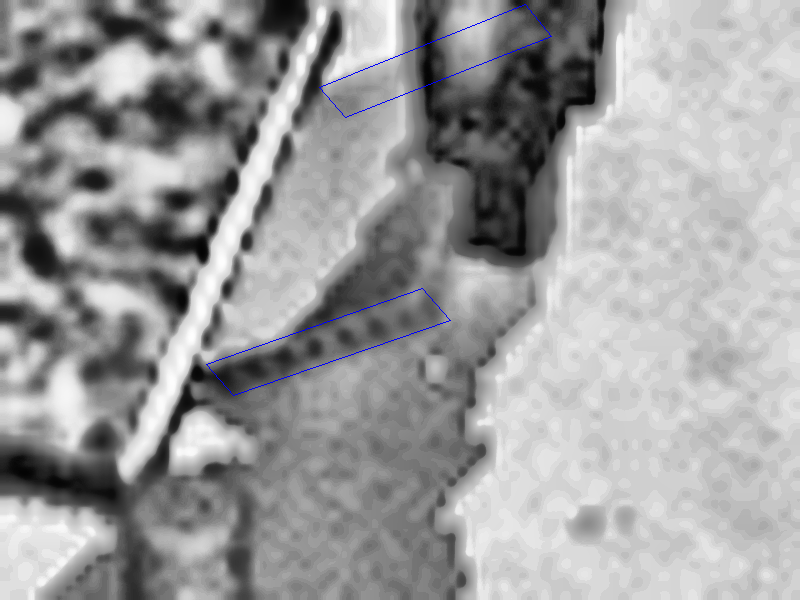

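View pics/o11b.png

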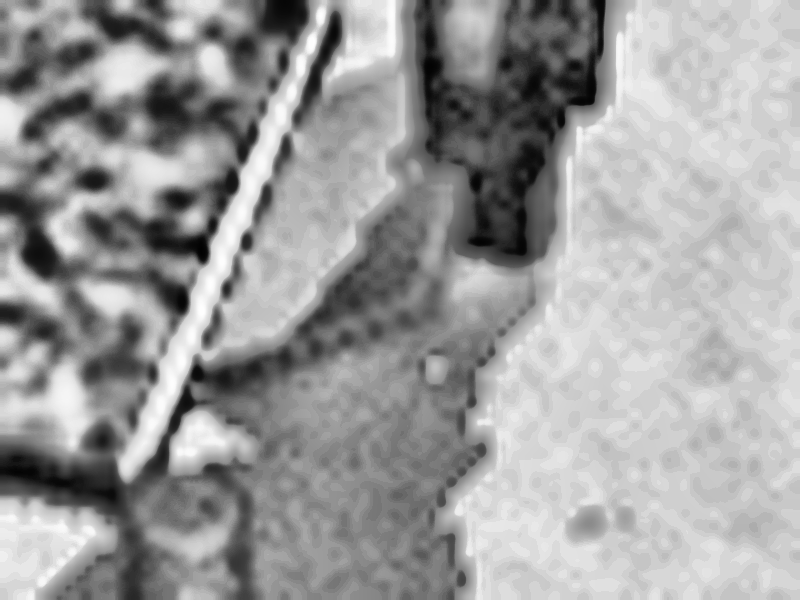

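The overlay confirms 38° tilt with the far edge down, so the tile is stuck to the finger as modelled. Following the arc further.

>>> play_rows(
  targets=[
    [0.5,-0.07,0,-0.08,0],
    [0.5,-0.07,0,-0.08,0],
    [0.5,0,0,0,0],
  ],
)

```text
time_s: 11.05
tool_pos: [0.4463, 0.3094, 0.0422]
orientation: [[-0.919, -0.395, -0.002], [-0.395, 0.919, -0.002], [0.003, -0.001, -1.0]]
wrist_force: [-6.2, -2.7, 5.0]
opening: 0.0426
```

```bash
python3 st.py
```

```text
t 11.05 tcpB [-0.0558 -0.0038  0.0422] FB [-6.8  0.   5. ] tq [-0.6   1.65  0.11] o 0.0426
```

>>> play_rows(
  targets=[
    [0.5,-0.08,0,-0.07,0],
    [0.5,-0.09,0,-0.07,0],
    [0.5,0,0,0,0],
  ],
)

```text
time_s: 11.35
tool_pos: [0.4529, 0.3122, 0.0483]
orientation: [[-0.918, -0.395, -0.002], [-0.395, 0.918, -0.002], [0.002, -0.001, -1.0]]
wrist_force: [-5.0, -2.5, 7.1]
opening: 0.0425
```

```bash
python3 st.py; python3 ov.py o12.png 55
```

```text
t 11.35 tcpB [-0.0486 -0.0039  0.0483] FB [-5.6 -0.3  7.1] tq [-0.85  1.67  0.04] o 0.0425
```

View pics/o12.png

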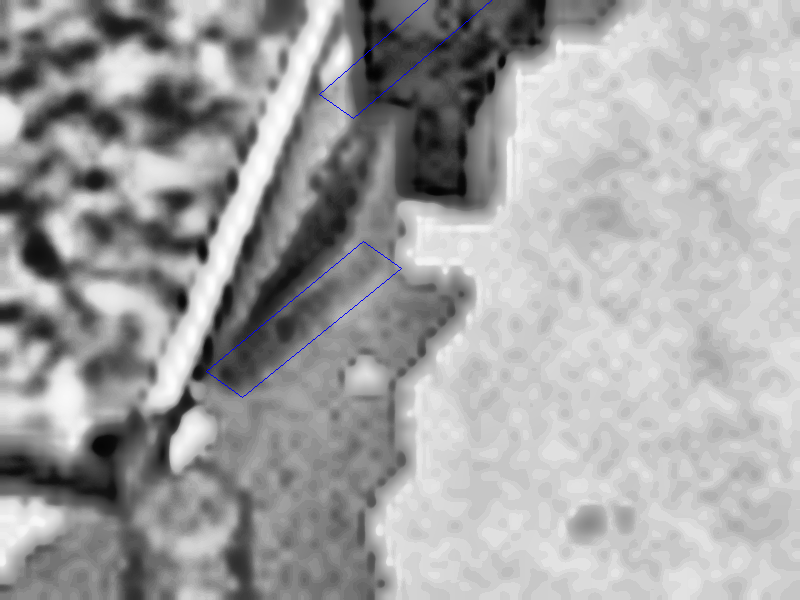

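Tilt is about 57°, with an axial load building (7 N up on the tool), so the path runs slightly inside the arc. I'll rise 3 mm, then move on.

>>> play_rows(
  targets=[
    [0.5,0,0,-0.07,0],
    [0.5,0,0,0,0],
  ],
)

```text
time_s: 11.6
tool_pos: [0.4546, 0.3142, 0.0511]
orientation: [[-0.918, -0.396, 0.003], [-0.396, 0.918, 0.002], [-0.003, 0.001, -1.0]]
wrist_force: [-0.3, -0.0, -0.2]
opening: 0.0424
```

```bash
python3 st.py; python3 ov.py o13.png 60
```

```text
t 11.6 tcpB [-0.0462 -0.0027  0.0511] FB [-0.3  0.1 -0.2] tq [ 0.02 -0.02  0.01] o 0.0424
```

View pics/o13.png

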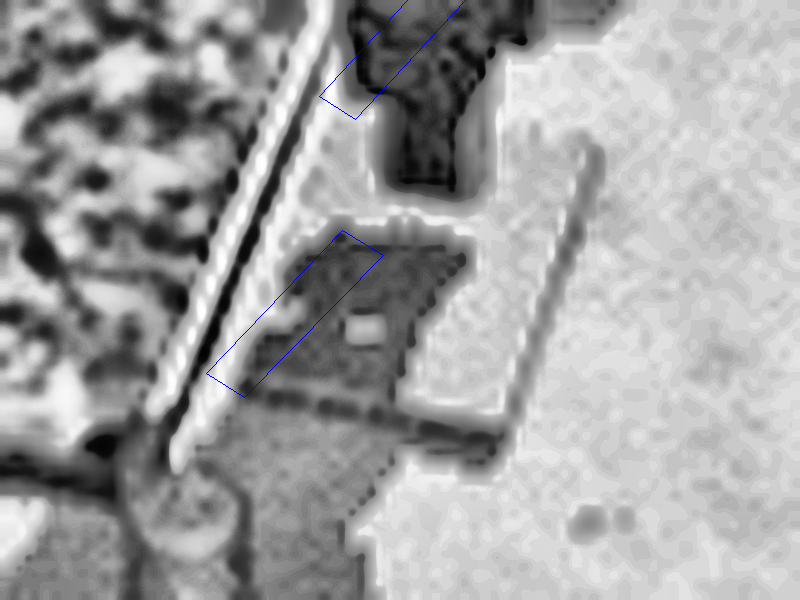

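The finger slipped off: I raised it off the arc, which lost the axial pressure. The tile fell flat, wells still down, about 10 mm off the board. Nothing else was disturbed, so I'll retreat, remeasure and retry, keeping the push along the tile's length.

>>> play_rows(
  targets=[
    [0.5,0.9,0,0,0],
    [0.5,0.9,0,0,0],
    [0.5,0.3,0,0,0],
    [0.5,0,0,0,0],
  ],
)

```text
time_s: 12.05
tool_pos: [0.3755, 0.2797, 0.0507]
orientation: [[-0.918, -0.397, 0.0], [-0.397, 0.918, 0.0], [-0.0, 0.0, -1.0]]
wrist_force: [0.1, 0.2, -0.4]
opening: 0.0426
```

```bash
python3 st.py 14; python3 - <<'E'
from h import *
c=read_camera("top"); crop(c,180,140,160,110,5,"t14.png")
E
```

```text
t 12.05 tcpB [-0.1326 -0.0031  0.0507] FB [ 0.1  0.1 -0.4] tq [ 0.02 -0.08  0.01] o 0.0426
```

View pics/s14.png

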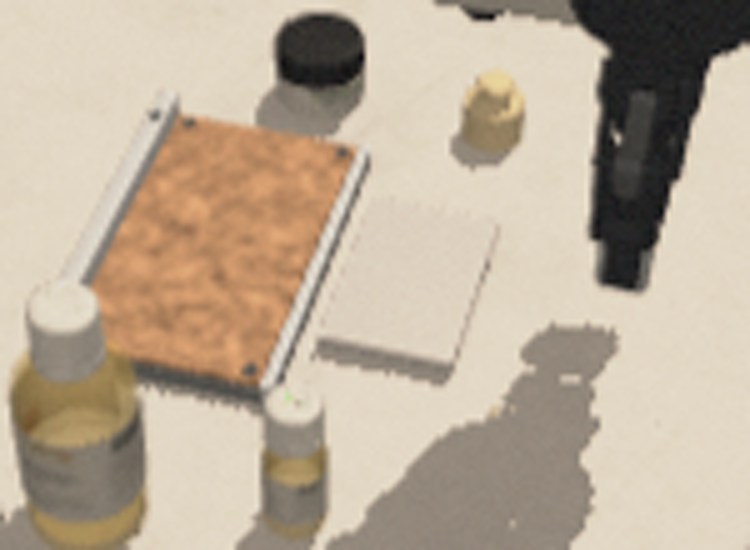

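View pics/t14.png

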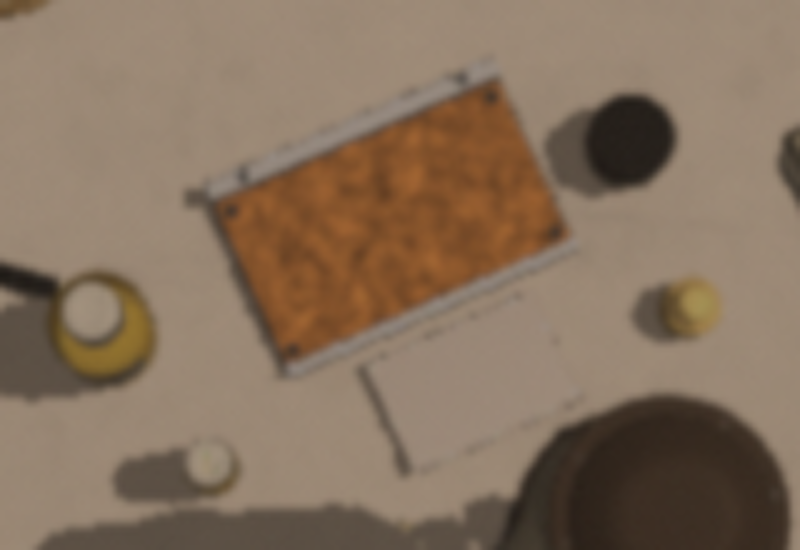

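>>> play_rows(
  targets=[
    [0.5,0,0,0.7,0],
    [0.5,0,0,0.5,0],
    [0.5,0,0,0.06,0],
    [0.5,0,0,0,0],
  ],
)

```text
time_s: 12.55
tool_pos: [0.3771, 0.2806, -0.0002]
orientation: [[-0.918, -0.396, 0.0], [-0.396, 0.918, -0.0], [0.0, -0.0, -1.0]]
wrist_force: [-0.5, -0.3, 0.4]
opening: 0.0426
```

```bash
python3 st.py
```

```text
t 12.55 tcpB [-0.1307 -0.0029 -0.0002] FB [-0.5 -0.1  0.4] tq [-0.01 -0.01  0.01] o 0.0426
```

>>> play_rows(
  targets=[
    [0.5,-0.4,0,0,0],
    [0.5,-0.4,0,0,0],
    [0.5,-0.2,0,0,0],
    [0.5,-0.2,0,0,0],
    [0.5,-0.15,0,0.02,0],
    [0.5,-0.05,0,0,0],
    [0.5,0,0,0,0],
  ],
)

```text
time_s: 13.25
tool_pos: [0.4276, 0.3021, -0.0007]
orientation: [[-0.918, -0.396, -0.0], [-0.396, 0.918, 0.0], [0.0, 0.0, -1.0]]
wrist_force: [0.1, -0.3, 0.2]
opening: 0.0431
```

```bash
python3 st.py
```

```text
t 13.25 tcpB [-0.0758 -0.0032 -0.0007] FB [ 0.  -0.4  0.2] tq [-0.    0.03 -0.03] o 0.0431
```

>>> play_rows(
  targets=[
    [0.5,-0.06,0,0.01,0],
    [0.5,-0.05,0,0,0],
    [0.5,-0.06,0,0,0],
    [0.5,0,0,0,0],
  ],
)

```text
time_s: 13.65
tool_pos: [0.4322, 0.3035, -0.0014]
orientation: [[-0.918, -0.396, -0.004], [-0.396, 0.918, -0.003], [0.005, -0.002, -1.0]]
wrist_force: [-6.5, -1.6, 4.0]
opening: 0.0424
```

```bash
python3 st.py
```

```text
t 13.65 tcpB [-0.0711 -0.0037 -0.0014] FB [-6.6  1.1  4. ] tq [-0.13  1.71  0.12] o 0.0424
```

>>> play_rows(
  targets=[
    [0.5,0,0,-0.08,0],
    [0.5,-0.02,0,-0.08,0],
    [0.5,-0.02,0,-0.08,0],
    [0.5,0,0,-0.08,0],
    [0.5,0,0,0,0],
  ],
)

```text
time_s: 14.15
tool_pos: [0.4325, 0.3034, 0.011]
orientation: [[-0.919, -0.395, -0.005], [-0.395, 0.919, -0.005], [0.007, -0.002, -1.0]]
wrist_force: [-8.9, -1.0, -0.9]
opening: 0.0429
```

>>> play_rows(
  targets=[
    [0.5,-0.01,0,-0.1,0],
    [0.5,-0.02,0,-0.1,0],
    [0.5,-0.03,0,-0.1,0],
    [0.5,-0.04,0,-0.1,0],
    [0.5,0,0,0,0],
  ],
)

```text
time_s: 14.65
tool_pos: [0.4364, 0.3051, 0.0274]
orientation: [[-0.919, -0.395, -0.005], [-0.395, 0.919, -0.004], [0.007, -0.002, -1.0]]
wrist_force: [-9.0, -1.0, 2.7]
opening: 0.043
```

```bash
python3 st.py
```

```text
t 14.65 tcpB [-0.0666 -0.0039  0.0274] FB [-8.6  2.6  2.7] tq [-0.23  2.57  0.09] o 0.043
```

>>> play_rows(
  targets=[
    [0.5,-0.05,0,-0.1,0],
    [0.5,-0.05,0,-0.1,0],
    [0.5,0,0,0,0],
  ],
)

```text
time_s: 14.95
tool_pos: [0.4414, 0.3075, 0.036]
orientation: [[-0.918, -0.396, -0.003], [-0.396, 0.918, -0.003], [0.003, -0.001, -1.0]]
wrist_force: [-6.2, -1.2, 4.0]
opening: 0.0431
```

>>> play_rows(
  targets=[
    [0.5,-0.07,0,-0.08,0],
    [0.5,-0.07,0,-0.08,0],
    [0.5,0,0,0,0],
  ],
)

```text
time_s: 15.25
tool_pos: [0.4467, 0.3096, 0.0426]
orientation: [[-0.918, -0.396, -0.003], [-0.396, 0.918, -0.003], [0.004, -0.001, -1.0]]
wrist_force: [-6.3, -1.9, 5.8]
opening: 0.0429
```

```bash
python3 st.py;  python3 ov.py o15.png 47;python3 ov.py o15b.png
```

```text
t 15.25 tcpB [-0.0554 -0.0038  0.0426] FB [-6.6  0.7  5.8] tq [-0.59  1.82  0.03] o 0.0429
```

View pics/o15.png

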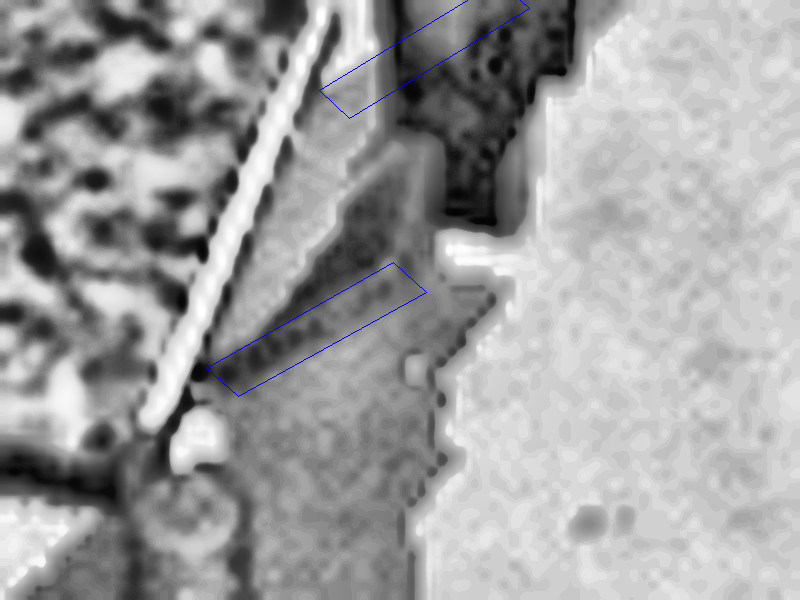

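View pics/o15b.png

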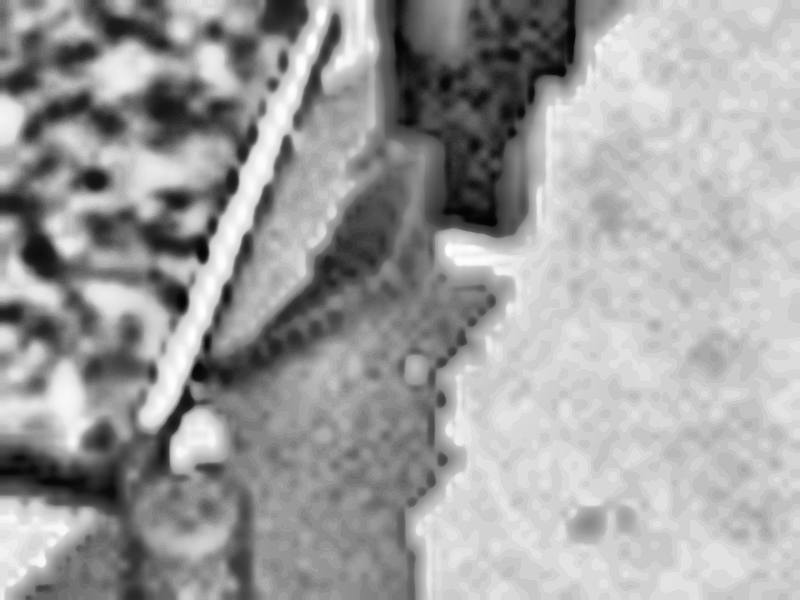

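Tilt is 47°, and the axial force of 8.8 N points along the tile. From here I'll keep moving perpendicular to the tile.

>>> play_rows(
  targets=[
    [0.5,-0.06,0,-0.055,0],
    [0.5,-0.06,0,-0.055,0],
    [0.5,-0.065,0,-0.045,0],
    [0.5,-0.065,0,-0.045,0],
    [0.5,0,0,0,0],
  ],
)

```text
time_s: 15.85
tool_pos: [0.4571, 0.3142, 0.0512]
orientation: [[-0.918, -0.396, -0.0], [-0.396, 0.918, -0.001], [0.001, -0.001, -1.0]]
wrist_force: [-4.4, -2.5, 6.5]
opening: 0.0425
```

```bash
python3 st.py;  python3 ov.py o16.png 59;python3 ov.py o16b.png
```

```text
t 15.85 tcpB [-0.044  -0.0036  0.0512] FB [-5.  -0.5  6.5] tq [-0.81  1.15  0.03] o 0.0425
```

View pics/o16b.png

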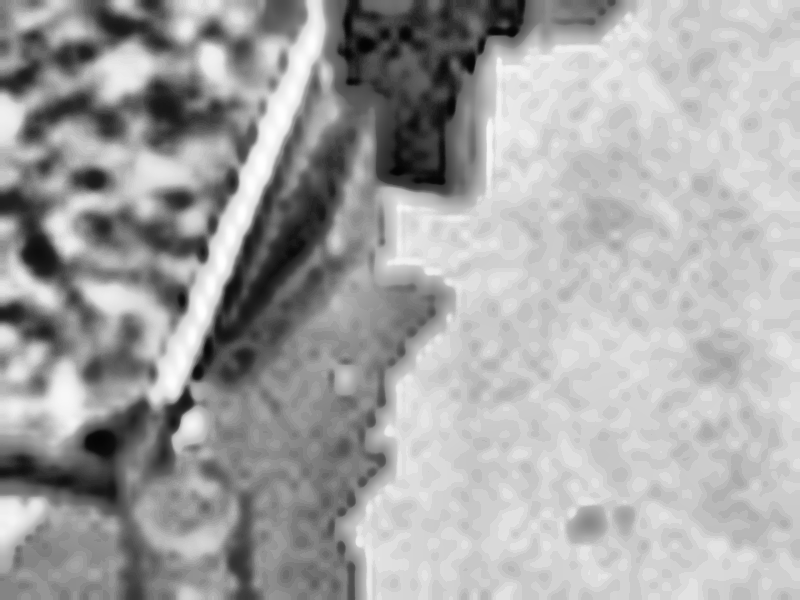

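View pics/o16.png

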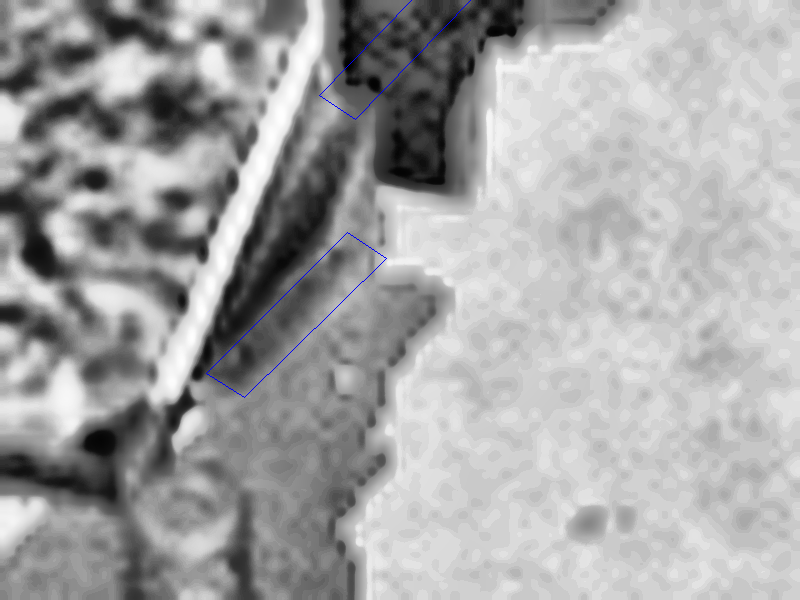

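Tilt is 60°, force 8.2 N along the tile. Continuing.

>>> play_rows(
  targets=[
    [0.5,-0.07,0,-0.035,0],
    [0.5,-0.07,0,-0.033,0],
    [0.5,0,0,0,0],
  ],
)

```text
time_s: 16.25
tool_pos: [0.4629, 0.3169, 0.0542]
orientation: [[-0.918, -0.396, 0.001], [-0.396, 0.918, -0.0], [-0.001, -0.001, -1.0]]
wrist_force: [-1.8, -3.9, 7.6]
opening: 0.0429
```

```bash
python3 st.py
```

```text
t 16.25 tcpB [-0.0376 -0.0035  0.0542] FB [-3.2 -2.9  7.6] tq [-0.81  0.66  0.03] o 0.0429
```

>>> play_rows(
  targets=[
    [0.5,-0.075,0,-0.028,0],
    [0.5,-0.075,0,-0.025,0],
    [0.5,0,0,0,0],
  ],
)

```text
time_s: 16.55
tool_pos: [0.4691, 0.3198, 0.0564]
orientation: [[-0.918, -0.396, 0.003], [-0.396, 0.918, 0.001], [-0.003, -0.0, -1.0]]
wrist_force: [-0.7, -2.2, 5.1]
opening: 0.0425
```

```bash
python3 st.py;  python3 ov.py o17.png 72;python3 ov.py o17b.png
```

```text
t 16.55 tcpB [-0.0307 -0.0033  0.0564] FB [-1.6 -1.7  5.1] tq [-0.68  0.15 -0.06] o 0.0425
```

View pics/o17b.png

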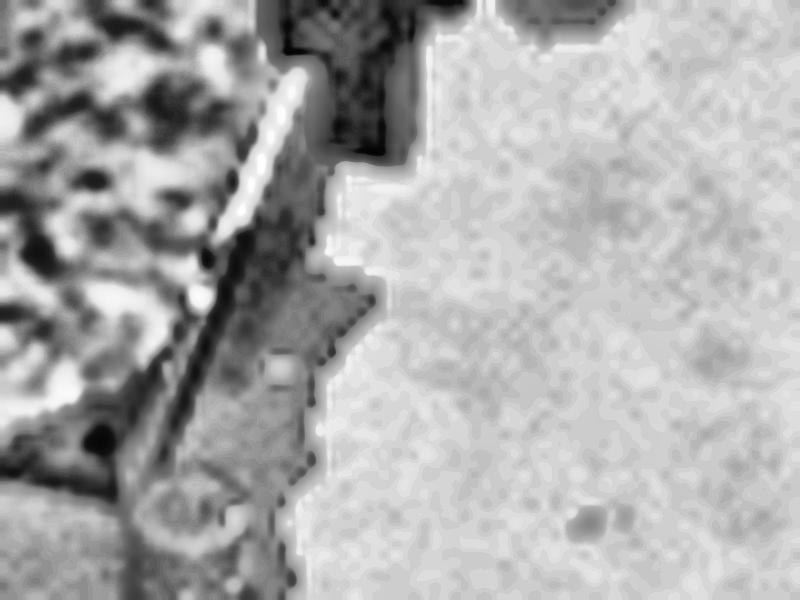

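View pics/o17.png

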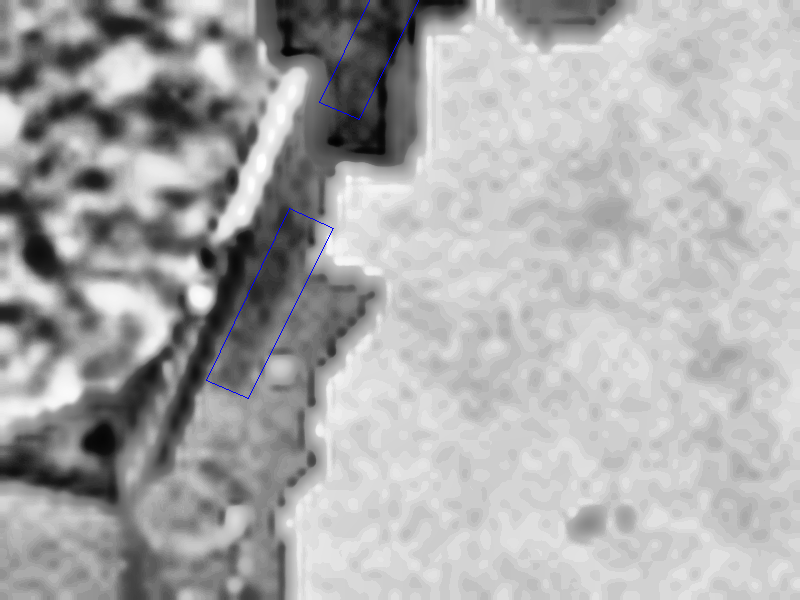

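Tilt is 72° and tracking the model. The axial force is down to 5 N, so I'll rise a touch less than the arc.

>>> play_rows(
  targets=[
    [0.5,-0.06,0,-0.014,0],
    [0.5,-0.06,0,-0.014,0],
    [0.5,0,0,0,0],
  ],
)

```text
time_s: 16.95
tool_pos: [0.4734, 0.3217, 0.0573]
orientation: [[-0.918, -0.396, 0.002], [-0.396, 0.918, 0.001], [-0.003, 0.0, -1.0]]
wrist_force: [0.2, -2.4, 7.0]
opening: 0.0422
```

```bash
python3 st.py
```

```text
t 16.95 tcpB [-0.026  -0.0032  0.0573] FB [-0.8 -2.3  7. ] tq [-0.73  0.01 -0.03] o 0.0422
```

>>> play_rows(
  targets=[
    [0.5,-0.06,0,-0.012,0],
    [0.5,-0.06,0,-0.01,0],
    [0.5,0,0,0,0],
  ],
)

```text
time_s: 17.25
tool_pos: [0.4777, 0.3237, 0.0579]
orientation: [[-0.918, -0.396, 0.002], [-0.396, 0.918, 0.001], [-0.002, 0.0, -1.0]]
wrist_force: [0.6, -2.7, 6.7]
opening: 0.0427
```

```bash
python3 st.py;  python3 ov.py o18.png 82;python3 ov.py o18b.png
```

```text
t 17.25 tcpB [-0.0213 -0.0032  0.0579] FB [-0.5 -2.7  6.7] tq [-0.7  -0.14  0.01] o 0.0427
```

View pics/o18b.png

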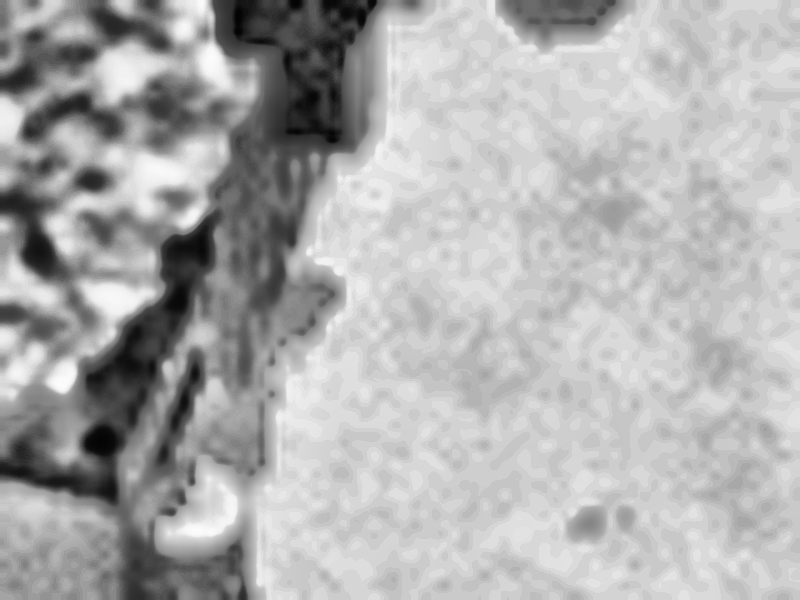

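View pics/o18.png

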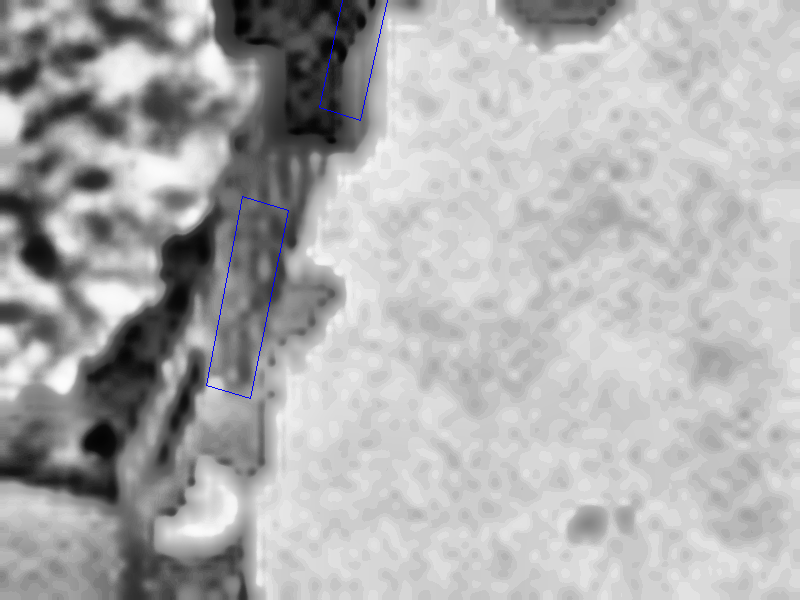

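Tilt is 82°. Drag on to just past upright.

>>> play_rows(
  targets=[
    [0.5,-0.065,0,-0.006,0],
    [0.5,-0.065,0,-0.005,0],
    [0.5,0,0,0,0],
  ],
)

```text
time_s: 17.65
tool_pos: [0.4822, 0.3256, 0.0581]
orientation: [[-0.918, -0.396, 0.002], [-0.396, 0.918, 0.001], [-0.002, 0.0, -1.0]]
wrist_force: [0.8, -2.7, 6.4]
opening: 0.0428
```

```bash
python3 st.py;  python3 ov.py o19.png 88
```

```text
t 17.65 tcpB [-0.0164 -0.0032  0.0581] FB [-0.3 -2.8  6.4] tq [-0.65 -0.08  0.03] o 0.0428
```

View pics/o19.png

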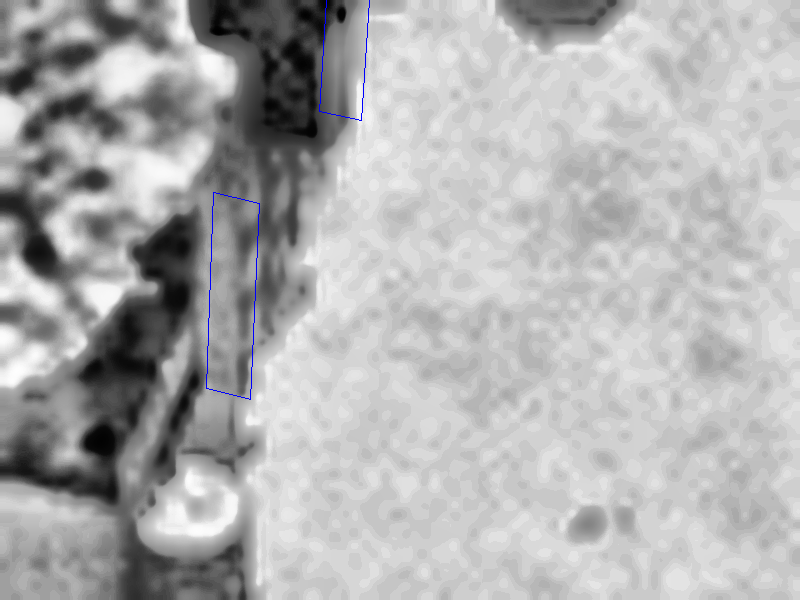

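The tile is at about 88° with its wells visible, so step 2 is done. I'll nudge 2 mm more so it stands upright against the board, lift the finger off, and then push the well face from behind.

>>> play_rows(
  targets=[
    [0.5,-0.05,0,0,0],
    [0.5,0,0,0,0],
  ],
)

```text
time_s: 17.9
tool_pos: [0.4838, 0.3263, 0.0583]
orientation: [[-0.918, -0.396, 0.001], [-0.396, 0.918, 0.001], [-0.001, 0.0, -1.0]]
wrist_force: [0.3, -1.8, 8.6]
opening: 0.0427
```

```bash
python3 st.py
```

```text
t 17.9 tcpB [-0.0146 -0.0032  0.0583] FB [-0.4 -1.8  8.6] tq [-0.69  0.18 -0.04] o 0.0427
```

>>> play_rows(
  targets=[
    [0.5,0,0,-0.03,0],
    [0.5,0,0,-0.1,0],
    [0.5,0,0,-0.3,0],
    [0.5,0,0,0,0],
  ],
)

```text
time_s: 18.3
tool_pos: [0.4841, 0.3272, 0.0763]
orientation: [[-0.918, -0.396, 0.003], [-0.396, 0.918, 0.003], [-0.004, 0.001, -1.0]]
wrist_force: [0.2, 0.3, 0.8]
opening: 0.0429
```

```bash
python3 st.py 20
```

```text
t 18.3 tcpB [-0.0141 -0.0025  0.0763] FB [0.3 0.2 0.8] tq [ 0.04 -0.04 -0.03] o 0.0429
```

View pics/s20.png

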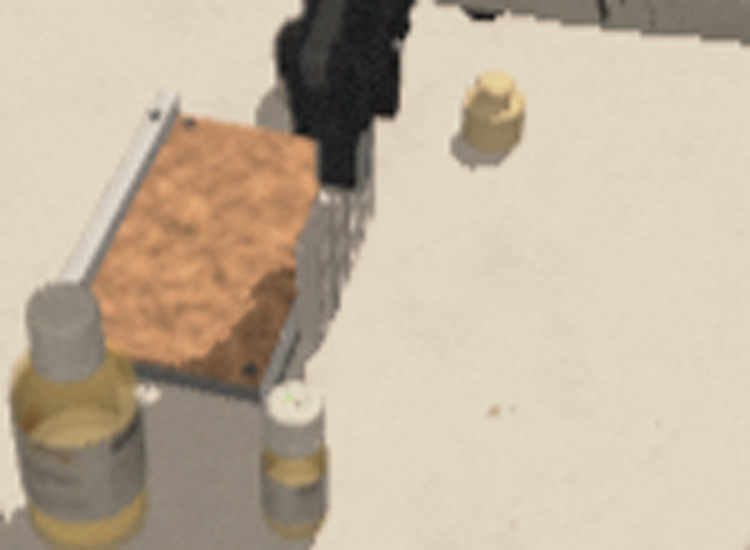

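The tile stands upright by itself against the board (crop (330,260)). Move back, down behind the well face, then push it over.

>>> play_rows(
  targets=[
    [0.5,0.35,0,0,0],
    [0.5,0.35,0,0,0],
    [0.5,0,0,0,0],
    [0.5,0,0,0.4,0],
    [0.5,0,0,0.4,0],
    [0.5,0,0,0,0],
  ],
)

```text
time_s: 18.95
tool_pos: [0.4568, 0.3142, 0.0407]
orientation: [[-0.918, -0.395, -0.003], [-0.395, 0.918, -0.003], [0.004, -0.002, -1.0]]
wrist_force: [1.3, -1.1, 0.1]
opening: 0.0421
```

>>> play_rows(
  targets=[
    [0.5,-0.15,0,0,0],
    [0.5,-0.1,0,0,0],
    [0.5,-0.1,0,0,0],
    [0.5,0,0,0,0],
  ],
)

```text
time_s: 19.35
tool_pos: [0.4712, 0.3211, 0.0432]
orientation: [[-0.918, -0.396, 0.001], [-0.396, 0.918, 0.001], [-0.002, 0.001, -1.0]]
wrist_force: [-0.1, 0.9, -0.2]
opening: 0.0428
```

```bash
python3 st.py 21
```

```text
t 19.35 tcpB [-0.0282 -0.0029  0.0432] FB [ 0.2  0.9 -0.2] tq [ 0.05  0.06 -0.04] o 0.0428
```

View pics/s21.png

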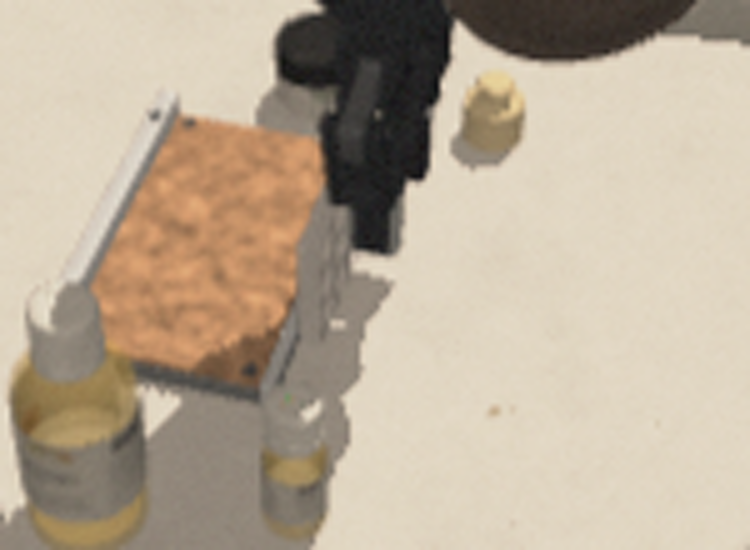

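>>> play_rows(
  targets=[
    [0.5,-0.1,0,0,0],
    [0.5,-0.08,0,0,0],
    [0.5,-0.08,0,0,0],
    [0.5,0,0,0,0],
  ],
)

```text
time_s: 19.8
tool_pos: [0.4802, 0.3248, 0.0426]
orientation: [[-0.918, -0.396, 0.0], [-0.396, 0.918, 0.0], [-0.0, 0.0, -1.0]]
wrist_force: [0.1, -0.6, -0.1]
opening: 0.0425
```

```bash
python3 st.py
```

```text
t 19.8 tcpB [-0.0185 -0.0031  0.0426] FB [-0.1 -0.6 -0.1] tq [-0.03  0.04  0.02] o 0.0425
```

>>> play_rows(
  targets=[
    [0.5,-0.08,0,0,0],
    [0.5,-0.08,0,0,0],
    [0.5,0,0,0,0],
  ],
)

```text
time_s: 20.1
tool_pos: [0.4862, 0.3274, 0.0426]
orientation: [[-0.918, -0.396, 0.0], [-0.396, 0.918, 0.0], [-0.001, 0.0, -1.0]]
wrist_force: [0.2, 0.3, -0.1]
opening: 0.0427
```

```bash
python3 st.py 22
```

```text
t 20.1 tcpB [-0.012  -0.0031  0.0426] FB [ 0.3  0.2 -0.1] tq [-0.02 -0.04 -0.  ] o 0.0427
```

View pics/s22.png

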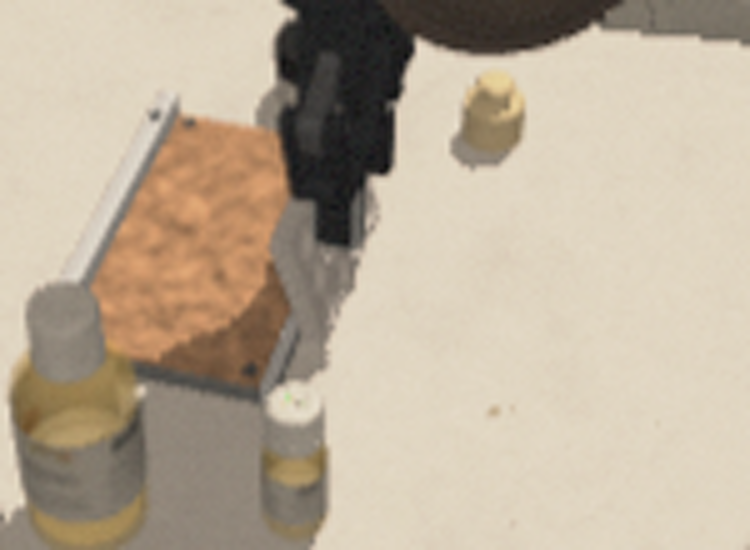

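Tipping past upright, with its top moving over the deck. Keep pushing gently.

>>> play_rows(
  targets=[
    [0.5,-0.08,0,0,0],
    [0.5,-0.08,0,0,0],
    [0.5,-0.08,0,0,0],
    [0.5,0,0,0,0],
  ],
)

```text
time_s: 20.55
tool_pos: [0.495, 0.3312, 0.0426]
orientation: [[-0.918, -0.396, 0.0], [-0.396, 0.918, 0.0], [-0.0, 0.0, -1.0]]
wrist_force: [-0.2, 0.1, 1.8]
opening: 0.0426
```

```bash
python3 st.py 23
```

```text
t 20.55 tcpB [-0.0024 -0.0031  0.0426] FB [-0.1  0.2  1.8] tq [0.02 0.05 0.01] o 0.0426
```

View pics/s23.png

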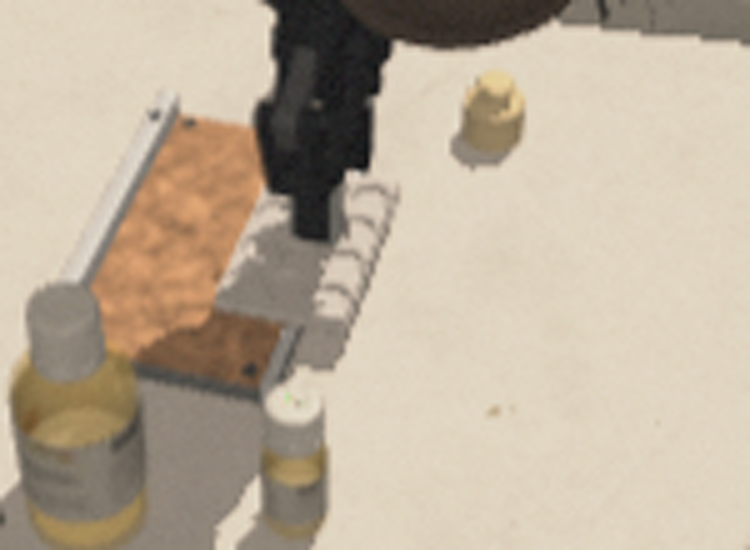

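The tile has gone over, wells up. I'll raise, back away and check whether it lies flat.

>>> play_rows(
  targets=[
    [0.5,0,0,-0.5,0],
    [0.5,0,0,-0.3,0],
    [0.5,0.9,0,0,0],
    [0.5,0.9,0,0,0],
    [0.5,0.2,0,0,0],
    [0.5,0,0,0,0],
  ],
)

```text
time_s: 21.2
tool_pos: [0.4204, 0.2991, 0.0754]
orientation: [[-0.918, -0.397, 0.001], [-0.397, 0.918, 0.001], [-0.001, 0.0, -1.0]]
wrist_force: [0.3, 0.6, 0.7]
opening: 0.0426
```

```bash
python3 st.py 24; python3 - <<'E'
from h import *
c=read_camera("top"); crop(c,180,140,160,110,5,"t24.png")
E
```

```text
t 21.2 tcpB [-0.0837 -0.003   0.0754] FB [0.5 0.4 0.7] tq [ 0.06 -0.02 -0.  ] o 0.0426
```

View pics/s24.png

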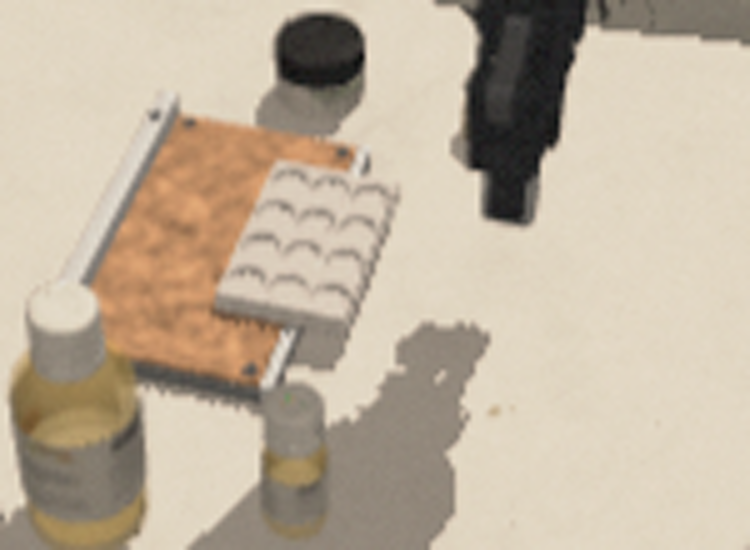

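View pics/t24.png

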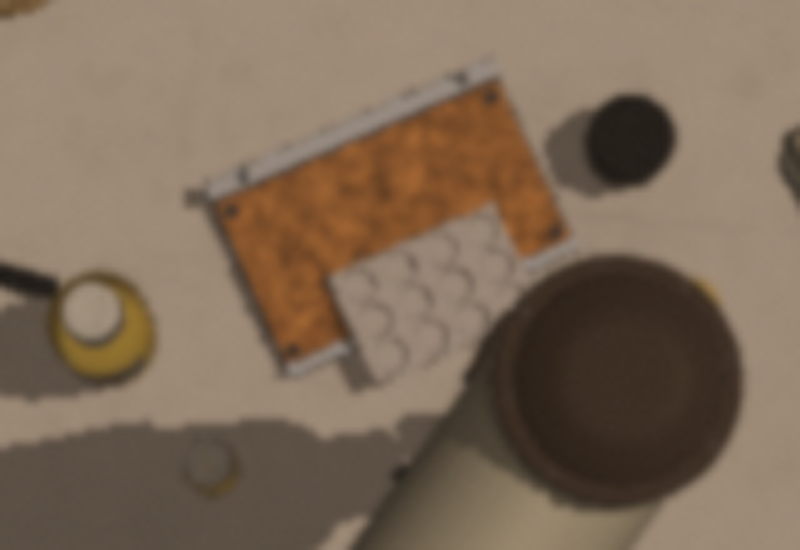

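It lies flat on the deck with wells up, overhanging the front by about 13 mm, and it is square. I'll lower to deck-plus height and push it to the rail.

>>> play_rows(
  targets=[
    [0.5,0,0,0.8,0],
    [0.5,0,0,0.72,0],
    [0.5,0,0,0,0],
    [0.5,0,0,0,0],
  ],
)

```text
time_s: 21.7
tool_pos: [0.422, 0.2998, 0.0137]
orientation: [[-0.918, -0.396, 0.0], [-0.396, 0.918, -0.001], [0.0, -0.001, -1.0]]
wrist_force: [1.3, 0.3, -0.2]
opening: 0.0429
```

>>> play_rows(
  targets=[
    [0.5,-0.4,0,0,0],
    [0.5,-0.4,0,0,0],
    [0.5,-0.3,0,0,0],
    [0.5,-0.2,0,0,0],
    [0.5,-0.15,0,0,0],
    [0.5,-0.15,0,0,0],
    [0.5,0,0,0,0],
  ],
)

```text
time_s: 22.4
tool_pos: [0.4805, 0.325, 0.0139]
orientation: [[-0.918, -0.396, 0.001], [-0.396, 0.918, 0.001], [-0.001, 0.0, -1.0]]
wrist_force: [0.2, -0.1, -0.1]
opening: 0.043
```

```bash
python3 st.py 25
```

```text
t 22.4 tcpB [-0.0182 -0.0031  0.0139] FB [ 0.1 -0.1 -0.1] tq [ 0.  0. -0.] o 0.043
```

View pics/s25.png

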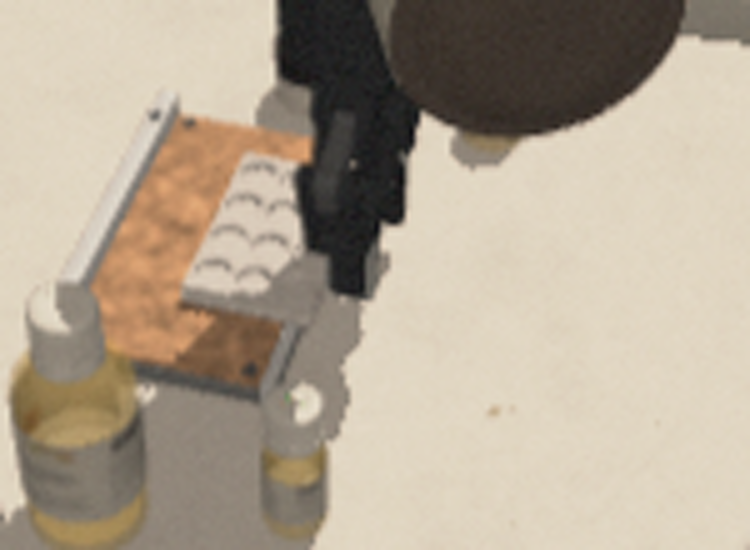

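Sliding fine. Continue.

>>> play_rows(
  targets=[
    [0.5,-0.2,0,0,0],
    [0.5,-0.2,0,0,0],
    [0.5,-0.2,0,0,0],
    [0.5,-0.15,0,0,0],
    [0.5,-0.1,0,0,0],
    [0.5,0,0,0,0],
  ],
)

```text
time_s: 23.05
tool_pos: [0.5118, 0.3384, 0.0137]
orientation: [[-0.918, -0.396, 0.001], [-0.396, 0.918, 0.001], [-0.001, 0.0, -1.0]]
wrist_force: [0.8, -0.9, -0.3]
opening: 0.0425
```

```bash
python3 st.py
```

```text
t 23.05 tcpB [ 0.0158 -0.0031  0.0137] FB [ 0.3 -1.1 -0.3] tq [ 0.   -0.04 -0.03] o 0.0425
```

>>> play_rows(
  targets=[
    [0.5,-0.05,0,0,0],
    [0.5,-0.05,0,0,0],
    [0.5,0,0,0,0],
  ],
)

```text
time_s: 23.35
tool_pos: [0.5149, 0.3397, 0.0138]
orientation: [[-0.918, -0.396, 0.0], [-0.396, 0.918, 0.0], [-0.0, 0.0, -1.0]]
wrist_force: [-0.1, -0.9, 0.1]
opening: 0.0428
```

```bash
python3 st.py
```

```text
t 23.35 tcpB [ 0.0192 -0.0031  0.0138] FB [-0.5 -0.8  0.1] tq [ 0.   -0.01 -0.01] o 0.0428
```

>>> play_rows(
  targets=[
    [0.5,-0.05,0,0,0],
    [0.5,-0.04,0,0,0],
    [0.5,0,0,0,0],
  ],
)

```text
time_s: 23.65
tool_pos: [0.5183, 0.3413, 0.0138]
orientation: [[-0.918, -0.396, 0.0], [-0.396, 0.918, 0.0], [-0.001, 0.0, -1.0]]
wrist_force: [0.2, -0.1, -0.4]
opening: 0.0428
```

```bash
python3 st.py
```

```text
t 23.65 tcpB [ 0.0229 -0.0031  0.0138] FB [ 0.1 -0.1 -0.4] tq [ 0.02  0.01 -0.02] o 0.0428
```

>>> play_rows(
  targets=[
    [0.5,-0.04,0,0,0],
    [0.5,0,0,0,0],
  ],
)

```text
time_s: 23.85
tool_pos: [0.5192, 0.3414, 0.0137]
orientation: [[-0.918, -0.396, -0.001], [-0.396, 0.918, -0.001], [0.001, -0.0, -1.0]]
wrist_force: [-0.1, -0.0, 0.9]
opening: 0.0426
```

```bash
python3 st.py 26
```

```text
t 23.85 tcpB [ 0.0239 -0.0033  0.0137] FB [-0.1  0.   0.9] tq [-0.23  0.45  0.06] o 0.0426
```

View pics/s26.png

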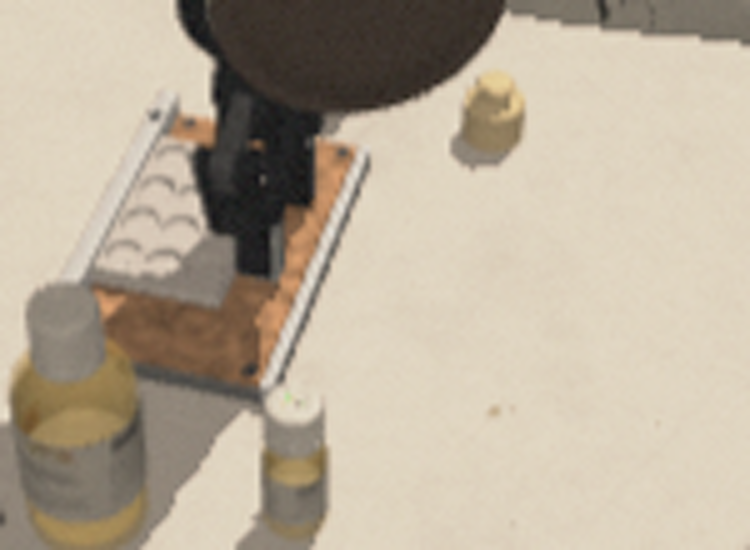

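Contact with the rail is just beginning (wrist torque is appearing). One more small press to square it, then retreat.

>>> play_rows(
  targets=[
    [0.5,-0.04,0,0,0],
    [0.5,0,0,0,0],
    [0.5,0,0,0,0],
  ],
)

```text
time_s: 24.2
tool_pos: [0.5193, 0.3414, 0.0137]
orientation: [[-0.918, -0.396, -0.003], [-0.396, 0.918, -0.002], [0.004, -0.001, -1.0]]
wrist_force: [-4.7, -0.6, 4.6]
opening: 0.0425
```

```bash
python3 st.py
```

```text
t 24.2 tcpB [ 0.0239 -0.0034  0.0137] FB [-4.6  1.3  4.6] tq [-0.35  1.67  0.07] o 0.0425
```

>>> play_rows(
  targets=[
    [0.5,0.2,0,0,0],
    [0.5,0.4,0,0,0],
    [0.5,0.5,0,-0.3,0],
    [0.5,0.9,0,-0.5,0],
    [0.5,0.9,0,-0.5,0],
    [0.5,0.9,0,-0.5,0],
    [0.5,0.9,0,0,0],
    [0.5,0,0,0,0],
  ],
)

```text
time_s: 25.0
tool_pos: [0.3451, 0.2654, 0.0863]
orientation: [[-0.918, -0.397, -0.001], [-0.397, 0.918, 0.0], [0.001, 0.001, -1.0]]
wrist_force: [0.0, 0.1, 0.2]
opening: 0.0426
```

```bash
python3 st.py 27; python3 - <<'E'
from h import *
c=read_camera("top"); crop(c,180,140,160,110,5,"t27.png")
E
```

```text
t 25.0 tcpB [-0.1661 -0.0042  0.0863] FB [0.1 0.1 0.2] tq [-0.12  0.    0.02] o 0.0426
```

View pics/s27.png

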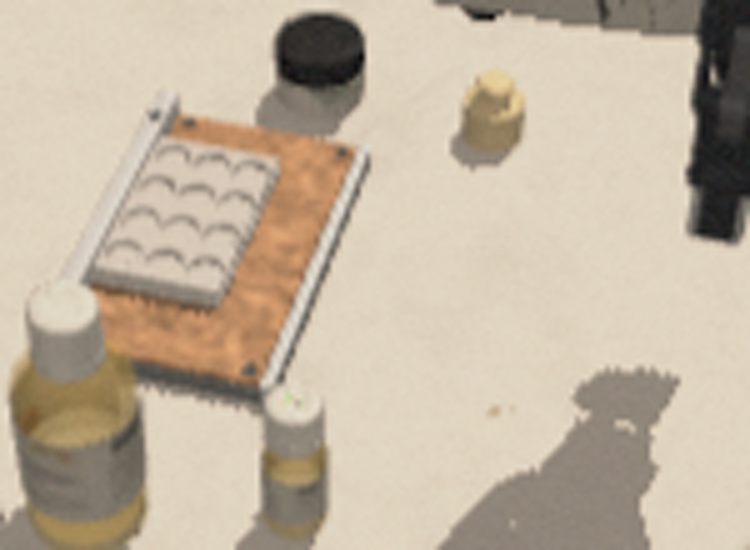

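View pics/t27.png

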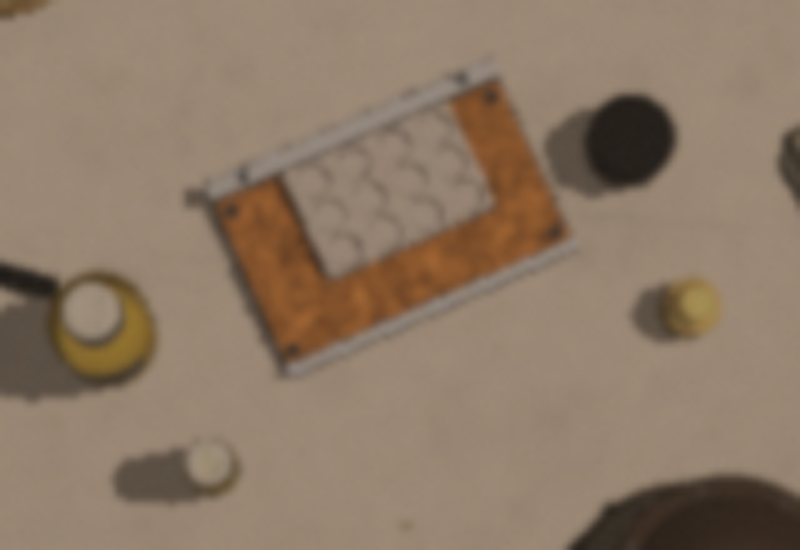

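The tile is square against the rail, centred, with wells up. The bystanders are at the same pixels as at the start (bottle (212,465), weight (692,305), jar (630,140)). Handing in.

```bash
python3 -c "
from station import *
print(sign_off())"
```

```text
the job is handed in; nothing more can be done
None
```

The job is handed in. By my last checks the tile is wells up on the deck and square against the back rail. `sign_off()` gave no verdict, so the result is not confirmed.

- **How it went:** I pushed the rightmost tile with two fingertips until it butted against the board. I tipped it up by friction along the arc until it stood on its edge, then pushed it over onto the deck. Last, I slid it to the rail with a press of about 5 N.
- **Failed try:** The first tip-up slipped at about 57°. The tile dropped back flat on the worktop, wells still down, about 10 mm from the board. I butted it again and the second try worked.
- **Table rubbing:** Early in the first push the fingertips rubbed the worktop at about 21 N. I raised them before carrying on.
- **Last checks:** The tool stopped at board x of about 0.024 m, which puts the tile centre near 0.065 m, touching the rail. The tile looks close to the board's middle line. The small bottle, weight and jar show no shift from their starting places in the top view, and the big bottle looks unmoved too. I judged the final pose from the pictures and the tool position, not from a fresh corner fit.
- **Time:** about 25 s of the 64 s allowed.

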